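Space the rack dividers with a forked spacer block

ROBOT

A 6-joint arm with a two-finger parallel gripper is mounted at the origin on the work surface. World frame = base frame: x ahead of the robot, y to its left, z up, the work surface at z = 0. Lengths are in m, angles in rad, forces in N, time in s.
With the tool pointing down it reaches from about 0.35 to 0.775 m from the base axis. Payload 7.3 kg.
Tool frame: the origin (TCP) lies at the very end of the fingers, on their centre line; the grasp point (between the pads) lies 19 mm behind it (robot.hold_point_z is the distance from the TCP to the grasp point, in m); z points along the fingers, y is the direction in which the jaws open and shut (so a half turn about z gives the same grasp; the last joint's range is limited). The gripper opens to 92 mm and grips with 3 to 60 N. Pads are 19 mm wide; open, the fingers measure 130 mm over their backs; the gripper's body (75 mm by 190 mm) begins 47 mm behind the grasp point.
Start: joints at [-1.384, 0.342, 1.524, -0, 1.275, -0.146], TCP at [0.172, -0.496, 0.227] pointing down, gripper open.
Joint ranges: [-2.53, 2.53], [-0.77, 2.02], [0.04, 2.7], [-1, 4.14], [0.28, 2.66], [-3.11, 3.11]. Speed limits (rad/s): [2.57, 2.57, 3.14, 3.14, 3.14, 3.14].

INTERFACE

Orientations are given as [roll, pitch, yaw] about the fixed x, y, z axes, in that order (R = Rz(yaw) Ry(pitch) Rx(roll)).
In Python, from cell import monitor, viewer, robot gives the robot as it stands.
- The arm moves only by the tool move_arm, never from a script. Its argument "deltas" is a list of rows, each an object of numbers: "x", "y", "z": the shift along the tool's x, y, z in m; "wx", "wy", "wz": the turn, a rotation vector about the tool's x, y, z in degrees; "hand": the opening, from 0 (shut) to 1 (fully open). In form: [{"x": .., "y": .., "z": .., "wx": .., "wy": .., "wz": .., "hand": ..}, ...]. A call has 1 to 8 rows; each row is the pose to reach, as a shift and turn from the pose commanded when the call began, along the tool's axes at that moment; what a row does not reach only later rows make up. A row lasts 1/8 s, in which the tool goes at most 62.5 mm and 10.7 degrees, less where a joint would pass 70% of its speed; a pose out of reach is approached as far as the arm can. A call with a gripper value outside its range is refused whole. The fingers move at their own pace and stop on an object; "grip_force" is the grip in N (left out, the last holds). Time passes only in rows, so rows that repeat a pose let the fingers close. It gives the time, the measured TCP pose, the force and the opening at its end, in the units of the state.
- monitor.observe(): the state, without advancing time (a new reading comes with each control period).
- viewer.read_camera(name): name is "scene" or "top" or "wrist"; returns the picture (384x512x3 uint8, red, green, blue); there is no depth.
- viewer.camera_params(name): a dict with "camera_matrix" (3x3 intrinsics, pixels), "R" (3x3) and "t" (3): a world point X has camera coordinates R X + t. Camera axes: x right, y down, z forward; pixel columns grow to the right and rows downward; lengths in m; the calibration is good to about 2 mm. A picture is of the moment at which its call begins: read the wrist's pose just before it. camera_params takes no time and is no camera call; for the wrist camera it gives the pose at the moment of the call.
- robot.hand_in(): hands the job in, once; it reports no verdict.
The state is a dict: "time": time; "qpos": joint angles; "qvel": joint speeds; "joint_efforts": joint torques, N m; "tool_pos": TCP position; "tool_rot": TCP orientation; "contact_force": force on the tool from outside, world axes, zero at the start; "torque": the same for the moment, N m; "opening": finger opening in m.
Only numpy, scipy, OpenCV 4.12 (cv2) and the standard library are available. Lean on these libraries where they do the work, as an engineer would, in place of code of your own. Each camera call takes 0.05 s, during which the arm holds its last target. There are 200 camera calls.

TASK

Set the three sliding dividers of the bottle rail to equal gaps with the forked spacer: starting at the fixed end divider and working outwards one divider at a time, hang the spacer over the divider and draw it back gently until the thick leg just bears on the divider before it, which must stay where it was set. Move the dividers only with the held spacer, never force it, leave everything else on the bench alone, and stand the spacer upright in the middle of its mat at the end.

Things in the scene. Friction and masses are not known exactly. Their poses are not given: they have to be found in the camera images.
- rail: aluminium slide rail fixed to the bench, 320 mm long (its y), 80 mm wide (its x), 14 mm high. Origin: centre of its underside. The row of four upright dividers runs along +y: stop, div1, div2, div3.
- stop: the fixed end divider at rail y = -140 mm: a steel plate 74 mm wide (rail x), 7 mm thick (rail y), rounded top edge 70 mm above its origin, with a grey plastic foot (22 mm along rail y, 12 mm high). Origin: on the rail's top face (14 mm above the bench), middle of the plate's width and thickness; axes as the rail's.
- div1: first sliding divider, next to the stop; same plate, foot and origin as the stop's. It slides along rail y only and stays where it is left; sliding it takes about 6 N. At the start all gaps are wider than wanted, and wide enough for the spacer's leg.
- div2: the second sliding divider, like div1, same 6 N drag.
- div3: the third and last sliding divider, like div1, same 6 N drag.
- spacer: loose forked aluminium spacer block, about 0.25 kg, standing upright on its legs on the mat, 40 mm wide (its x). Origin: centre of its underside; z up. Along its y: thick leg -24.5 to +5.5 mm, slot +5.5 to +16.5, thin lip +16.5 to +24.5. Legs joined by a bridge at z 36 to 46 mm, black grip block above.
- spacer_grip (a point): centre of the spacer's black grip block, 36 mm (spacer x) by 30 mm (y), from z = 46 to 90 mm above the spacer's underside, on its middle; best gripped across y, its 30 mm. Axes as the spacer's.
- spacer_slot (a point): mouth of the spacer's slot, level with its underside, spacer y = +11 mm. The slot is 11 mm wide, open below and at both sides, 36 mm deep, and goes over a divider's plate; 25 to 30 mm of plate in it is deep enough and stays clear of the feet. Axes as the spacer's.
- spacer_leg (a point): outer face of the 30 mm thick leg, spacer y = -24.5 mm, 20 mm up. In use it faces the previous divider (rail -y). Drawing the spacer along rail -y, the lip pulls the divider along until this face meets the previous plate; plate centres are then 41 mm apart (clear gap 34 mm = leg 30 + slot play 4).
- mat: black rubber mat fixed to the bench, 110 x 110 x 4 mm, on which the spacer starts and must finish. Origin: centre of its underside.
- balance: small flat balance with a round steel pan, 120 x 110 x 38 mm, fixed; a bystander. Origin: centre of its underside
- bottle_a: white bottle with black cap, 52 mm across, 115 mm tall, behind the rail; a bystander. Origin: centre of its underside
- bottle_b: amber bottle with black cap, 48 mm across, 105 mm tall, behind the rail; a bystander. Origin: centre of its underside
- jar: clear jar with white lid, 46 mm across, 50 mm tall, in front of the rail; a bystander. Origin: centre of its underside
- beaker: glass beaker, 54 mm across, 60 mm tall, in front of the rail; a bystander. Origin: centre of its underside
- spatula: yellow plastic spatula 160 mm long lying flat; a bystander
- dish: white dish 70 mm across, 18 mm tall; a bystander. Origin: centre of its underside

How it is judged:
On the way, in this order (a step that is already met when the one before it is completed fails the run):
1. the first gap is set: with every gap so far right (divider centres 41 mm apart, within 2 mm), the spacer bears with more than 1 N on both dividers of this gap (horizontal distance between stop and div1 between 0.039 and 0.043 m and contact force between spacer and stop above 1 N and contact force between spacer and div1 above 1 N), for 0.1 s.
2. the second gap is set: with every gap so far right (divider centres 41 mm apart, within 2 mm), the spacer bears with more than 1 N on both dividers of this gap (horizontal distance between stop and div1 between 0.039 and 0.043 m and horizontal distance between div1 and div2 between 0.039 and 0.043 m and contact force between spacer and div1 above 1 N and contact force between spacer and div2 above 1 N), for 0.1 s.
3. the third gap is set: with every gap so far right (divider centres 41 mm apart, within 2 mm), the spacer bears with more than 1 N on both dividers of this gap (horizontal distance between stop and div1 between 0.039 and 0.043 m and horizontal distance between div1 and div2 between 0.039 and 0.043 m and horizontal distance between div2 and div3 between 0.039 and 0.043 m and contact force between spacer and div2 above 1 N and contact force between spacer and div3 above 1 N), for 0.1 s.
At the end, for the whole second after the job is handed in: Neighbouring dividers (stop to div1, div1 to div2, div2 to div3) stand 41 mm apart between plate centres, each within 2 mm; the spacer stands upright (within 0.1 rad), at rest and released on its mat, its origin within 40 mm of the mat's centre (horizontal distance between stop and div1 between 0.039 and 0.043 m and horizontal distance between div1 and div2 between 0.039 and 0.043 m and horizontal distance between div2 and div3 between 0.039 and 0.043 m and horizontal distance between spacer and mat below 0.04 m and angle between spacer's own z axis and vertical below 0.1 rad and height (world z) of spacer below 0.008 m and linear speed of spacer below 0.02 m/s); the robot touches nothing.
It fails at once if the spacer is pressed against a divider with more than 20 N (contact force between spacer and stop above 20 N or contact force between spacer and div1 above 20 N or contact force between spacer and div2 above 20 N or contact force between spacer and div3 above 20 N).
It fails at once if the robot itself pushes the dividers, more than 2 N (contact force between any of the fingers, the arm and stop above 2 N or contact force between any of the fingers, the arm and div1 above 2 N or contact force between any of the fingers, the arm and div2 above 2 N or contact force between any of the fingers, the arm and div3 above 2 N).
It fails at once if a bystander is moved by more than 20 mm (distance of any of bottle_a, bottle_b, jar, beaker, spatula, dish from where it was at the start of the episode above 0.02 m).
It also fails if it takes over 72 s, if anything falls off the work surface, if the arm or the gripper's body presses on something with over 40 N, if the wrist force passes 120 N, or if a joint passes its speed limit or range.

## Working session

There is one attempt and no reset: what is moved stays moved. The work goes in short steps, Python scripts to look and compute and a tool call to move; the robot and the scene stay as the last step left them, time stands still between calls to the robot, and variables do not carry over. Pictures are saved under pics/ and viewed, about 8 in all and at most 12, crops included, and the job is handed in when it is done.

Besides the shell and the picture viewer there is one more tool, called after "Request:" as name(argument=value, ...) on one line, values as JSON. move_arm: Moves the arm, as the interface text tells. Its arguments: {"type":"object","properties":{"deltas":{"type":"array","items":{"type":"object","properties":{"x":{"type":"number"},"y":{"type":"number"},"z":{"type":"number"},"wx":{"type":"number"},"wy":{"type":"number"},"wz":{"type":"number"},"hand":{"type":"number"}}}},"grip_force":{"type":"number"}},"required":["deltas"]}

```bash
ls; mkdir -p pics
cat > h.py <<'E'
import numpy as np, cv2
from cell import monitor, viewer, robot
def snap(n,f):
    p=viewer.camera_params(n); im=viewer.read_camera(n)
    np.save('pics/'+f+'.npy',im); cv2.imwrite('pics/'+f+'.png',im[:,:,::-1]); return im,p
def ray(p,uv,z):
    K,R,t=[np.array(p[k],float) for k in('camera_matrix','R','t')]
    c=-R.T@t; d=R.T@np.linalg.inv(K)@np.array([uv[0],uv[1],1.]); return c+d*(z-c[2])/d[2]
def proj(p,X):
    K,R,t=[np.array(p[k],float) for k in('camera_matrix','R','t')]
    q=K@(R@np.array(X,float)+t); return q[:2]/q[2]
E
python3 - <<'E'
from h import *
a,p=snap('top','top0'); b,q=snap('scene','scene0')
for k in (p,q):
    R,t=np.array(k['R']),np.array(k['t']); print(np.round(-R.T@t,3), np.round(R,3).tolist(), k['camera_matrix'][0][0])
print(monitor.observe()); print(robot.hold_point_z)
E
```

```text
pics
[0.497 0.013 1.059] [[0.019, -1.0, 0.005], [-0.997, -0.019, -0.073], [0.073, -0.004, -0.997]] 391.80972111478195
[1.011 0.657 0.791] [[-0.83, 0.558, -0.005], [0.37, 0.544, -0.753], [-0.417, -0.627, -0.658]] 402.5136875940378
{'time': 0.1, 'qpos': array([-1.38403739e+00,  3.42661993e-01,  1.52491263e+00, -2.18655029e-05,
        1.27540576e+00, -1.46011393e-01]), 'qvel': array([-0.00034522, -0.00045065, -0.00181682,  0.00027003, -0.0008636 ,
        0.00035212]), 'joint_efforts': array([ 1.58597657e-03, -4.32004666e+01, -2.44694102e+01,  7.19038839e-02,
        5.26355475e-02, -3.66833603e-05]), 'tool_pos': array([ 0.17143896, -0.49583633,  0.22611291]), 'tool_rot': array([-3.14021665e+00, -1.81218395e-04,  3.32776584e-01]), 'contact_force': array([-0.0471539 ,  0.40066135, -0.36693661]), 'torque': array([ 0.00493101, -0.0634397 , -0.0421431 ]), 'opening': 0.09181179190472369}
0.0188
```

View pics/top0.png

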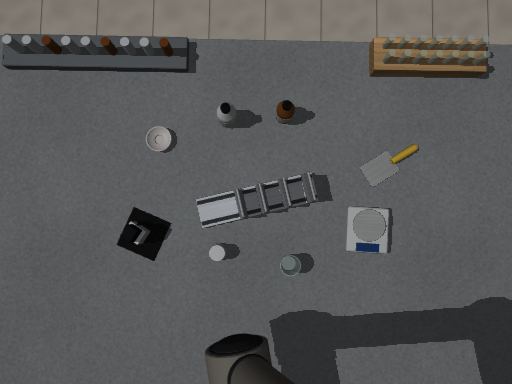

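View pics/scene0.png

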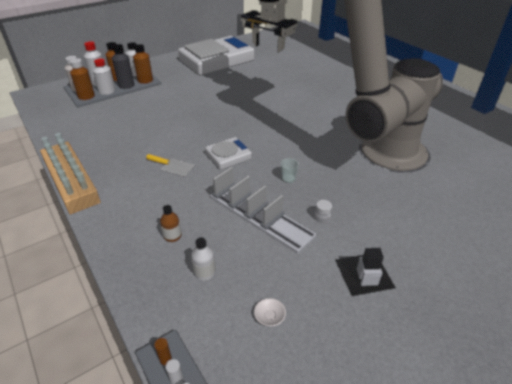

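Top view: rail from (197,210) to (320,185), with the stop at right (313,187); mat and spacer at (145,233), jar (217,253), beaker (290,265). Next I'll measure coarsely and enlarge both areas.

Run:
```python
from h import *
a=np.load('pics/top0.npy')[:,:,::-1]; s=np.load('pics/scene0.npy')[:,:,::-1]
A=cv2.resize(a[200:266,110:176],(396,396),interpolation=cv2.INTER_CUBIC)
B=cv2.resize(s[235:301,330:396],(396,396),interpolation=cv2.INTER_CUBIC)
cv2.imwrite('pics/crop0.png',np.hstack([A,B]))
p=viewer.camera_params('top')
g=cv2.cvtColor(a,cv2.COLOR_BGR2GRAY)
m=np.zeros_like(g); m[200:266,110:176]=(g[200:266,110:176]<35)
# include spacer: convex hull
c=max(cv2.findContours(m,cv2.RETR_EXTERNAL,cv2.CHAIN_APPROX_NONE)[0],key=cv2.contourArea)
r=cv2.minAreaRect(c); bx=cv2.boxPoints(r); W=np.array([ray(p,u,.004)[:2] for u in bx]); print('mat',W.round(4).tolist(),W.mean(0)); 
for i in range(4):
    d=W[(i+1)%4]-W[i]; print(np.linalg.norm(d),np.degrees(np.arctan2(d[1],d[0])))
m2=np.zeros_like(g); m2[165:235,190:325]=(g[165:235,190:325]>130)
print([ (n,ray(p,u,z).round(3).tolist()) for n,u,z in [('railA',(197,210),.014),('stop',(313,187),.084),('d1',(290,192),.084),('d2',(265,196),.084),('d3',(241,203),.084),('jar',(217,253),.05),('beaker',(290,265),.06),('ba',(226,107),.115),('bb',(287,105),.105),('bal',(368,230),.038)]])
```

```text
mat [[0.4243, 0.3759], [0.5264, 0.3352], [0.4832, 0.2321], [0.3818, 0.2734]] [0.45393091 0.30417393]
0.10984196333100339 -21.755138049876173
0.11180094663039802 -112.68681906109242
0.10954869023222683 157.8239903407501
0.11099190423085913 67.45932436604137
[('railA', [0.518, 0.162, 0.014]), ('stop', [0.58, -0.136, 0.084]), ('d1', [0.566, -0.079, 0.084]), ('d2', [0.555, -0.017, 0.084]), ('d3', [0.536, 0.043, 0.084]), ('jar', [0.409, 0.102, 0.05]), ('beaker', [0.383, -0.083, 0.06]), ('ba', [0.77, 0.084, 0.115]), ('bb', [0.781, -0.067, 0.105]), ('bal', [0.474, -0.287, 0.038])]
```

View pics/crop0.png

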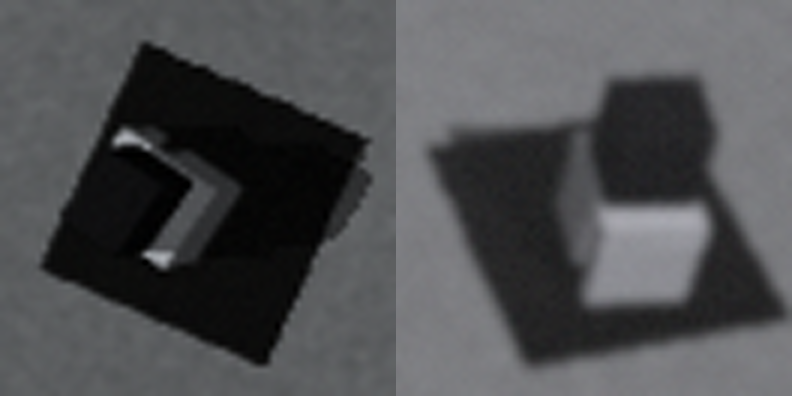

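The crop shows the mat (rotated about -22°) with the spacer turned on it, near its middle; its exact yaw needs a close wrist view. I'll go over the rail first, then the mat.

```bash
cat >> h.py <<'E'
from scipy.spatial.transform import Rotation as Ro
def go(x,y,z,yawdeg,o=None):
    o=o or monitor.observe(); R=Ro.from_euler('xyz',o['tool_rot'])
    T=Ro.from_euler('xyz',[180,0,yawdeg],degrees=True)
    print('delta mm',(R.inv().apply(np.array([x,y,z])-o['tool_pos'])*1000).round(1),'rot deg',np.degrees((R.inv()*T).as_rotvec()).round(2))
def st():
    o=monitor.observe(); print('t',round(o['time'],2),'pos',o['tool_pos'].round(4),'rot',np.degrees(o['tool_rot']).round(2),'F',o['contact_force'].round(2),'M',o['torque'].round(2),'op',round(o['opening'],4)); return o
E
python3 - <<'E'
from h import *
o=st(); w=viewer.camera_params('wrist'); R,t=np.array(w['R']),np.array(w['t'])
T=Ro.from_euler('xyz',o['tool_rot']); print('cam in tool',T.inv().apply(-R.T@t-o['tool_pos']).round(4),(R@T.as_matrix()).round(3).tolist(),w['camera_matrix'])
go(.47,-.25,.29,10); go(.49,0,.29,10)
E
```

```text
t 0.1 pos [ 0.1714 -0.4958  0.2261] rot [-1.7992e+02 -1.0000e-02  1.9070e+01] F [-0.05  0.4  -0.37] M [ 0.   -0.06 -0.04] op 0.0918
cam in tool [ 0.0807 -0.0011 -0.1584] [[-0.001, 1.0, -0.0], [-0.955, -0.001, -0.297], [-0.297, -0.0, 0.955]] [[319.21660851   0.         255.53590295]
 [  0.         319.21660851 191.17396416]
 [  0.           0.           1.        ]]
delta mm [ 362.5 -134.9  -63.6] rot deg [-0.08 -0.    9.07]
delta mm [ 463.1 -364.7  -63.3] rot deg [-0.08 -0.    9.07]
```

Request:
move_arm(deltas=[{"x": 0.06,"y": -0.02,"z": -0.02,"wz": 3},{"x": 0.12,"y": -0.045,"z": -0.03,"wz": 5},{"x": 0.18,"y": -0.065,"z": -0.04,"wz": 9},{"x": 0.24,"y": -0.09,"z": -0.04,"wz": 9},{"x": 0.3,"y": -0.12,"z": -0.04,"wz": 9},{"x": 0.35,"y": -0.155,"z": -0.04,"wz": 9},{"x": 0.39,"y": -0.195,"z": -0.04,"wz": 9},{"x": 0.43,"y": -0.24,"z": -0.04,"wz": 9}])

```text
schema error: expected keys x, y, z, wx, wy, wz, hand
```

Run:
```python
from h import *
st(); go(.575,.01,.25,10)
```

```text
t 0.1 pos [ 0.1714 -0.4958  0.2261] rot [-1.7992e+02 -1.0000e-02  1.9070e+01] F [-0.05  0.4  -0.37] M [ 0.   -0.06 -0.04] op 0.0918
delta mm [ 546.7 -346.3  -23.3] rot deg [-0.08 -0.    9.07]
```

Request:
move_arm(deltas=[{"x": 0.06,"y": -0.02,"z": -0.02,"wx": 0,"wy": 0,"wz": 3,"hand": 1},{"x": 0.12,"y": -0.045,"z": -0.025,"wx": 0,"wy": 0,"wz": 5,"hand": 1},{"x": 0.18,"y": -0.065,"z": -0.025,"wx": 0,"wy": 0,"wz": 9,"hand": 1},{"x": 0.24,"y": -0.09,"z": -0.025,"wx": 0,"wy": 0,"wz": 9,"hand": 1},{"x": 0.3,"y": -0.12,"z": -0.025,"wx": 0,"wy": 0,"wz": 9,"hand": 1},{"x": 0.35,"y": -0.155,"z": -0.025,"wx": 0,"wy": 0,"wz": 9,"hand": 1},{"x": 0.39,"y": -0.195,"z": -0.025,"wx": 0,"wy": 0,"wz": 9,"hand": 1},{"x": 0.43,"y": -0.24,"z": -0.025,"wx": 0,"wy": 0,"wz": 9,"hand": 1}])

```text
time: 1.1
tool_pos: [0.4987, -0.1308, 0.2513]
tool_rot: [-3.141, 0.0, 0.176]
contact_force: [1.0, -0.3, 0.3]
opening: 0.092
```

Run:
```python
from h import *
st(); go(.575,.01,.25,10)
```

```text
t 1.1 pos [ 0.4987 -0.1308  0.2513] rot [-1.7999e+02  3.0000e-02  1.0060e+01] F [ 0.96 -0.25  0.28] M [ 0.04 -0.02 -0.  ] op 0.092
delta mm [  99.8 -125.3    1.2] rot deg [-0.01  0.03  0.06]
```

Request:
move_arm(deltas=[{"x": 0.04,"y": -0.05,"z": 0,"wx": 0,"wy": 0,"wz": 0,"hand": 1},{"x": 0.08,"y": -0.1,"z": 0,"wx": 0,"wy": 0,"wz": 0,"hand": 1},{"x": 0.1,"y": -0.125,"z": 0,"wx": 0,"wy": 0,"wz": 0,"hand": 1},{"x": 0.1,"y": -0.125,"z": 0,"wx": 0,"wy": 0,"wz": 0,"hand": 1}])

```text
time: 1.6
tool_pos: [0.5749, 0.0103, 0.2508]
tool_rot: [-3.141, 0.001, 0.18]
contact_force: [-0.5, -0.8, 0.2]
opening: 0.0922
```

Run:
```python
from h import *
st(); im,p=snap('wrist','w1')
np.savez('pics/w1p.npz',**{k:p[k] for k in('camera_matrix','R','t')})
go(.43,.30,.22,10)
```

```text
t 1.6 pos [0.5749 0.0103 0.2508] rot [-1.7997e+02  7.0000e-02  1.0290e+01] F [-0.54 -0.79  0.24] M [ 0.04 -0.01 -0.02] op 0.0922
delta mm [ -90.5 -312.2   31.1] rot deg [-0.01  0.09  0.2 ]
```

View pics/w1.png

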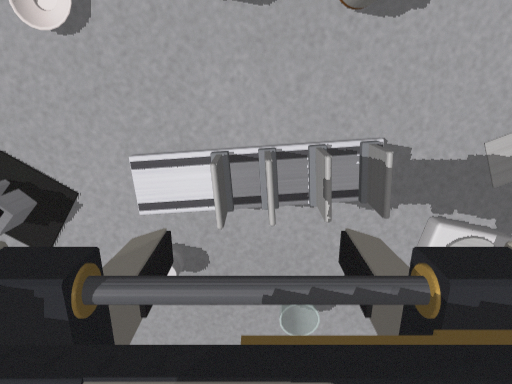

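Wrist view: rail edge from (131,156) to (385,140). Bright plate tops run down to about (388,217) for the stop, (328,221) div1, (271,224) div2 and (221,228) div3. I'll measure the ridges.

Run:
```python
from h import *
im=np.load('pics/w1.npy'); c=cv2.resize(im[130:235,125:400,::-1],None,fx=2.9,fy=2.9,interpolation=cv2.INTER_CUBIC); cv2.imwrite('pics/w1c.png',c)
g=im.mean(2)
for v in (170,185,200,212): print(v,[(u,int(g[v,u])) for u in range(205,395) if g[v,u]>125])
```

```text
170 [(205, 213), (206, 211), (207, 212), (208, 211), (209, 210), (210, 185), (211, 180), (212, 188), (213, 175), (214, 155), (215, 130), (231, 130), (232, 128), (233, 128), (234, 130), (235, 131), (236, 127), (237, 129), (238, 131), (239, 129), (240, 128), (241, 130), (242, 129), (243, 130), (244, 129), (245, 130), (246, 128), (247, 131), (248, 128), (249, 130), (250, 129), (251, 131), (252, 128), (253, 130), (254, 130), (255, 128), (256, 129), (257, 129), (258, 129), (260, 130), (261, 130), (262, 131), (263, 132), (264, 131), (266, 158), (267, 179), (268, 190), (269, 173), (270, 155), (271, 129), (278, 127), (279, 129), (280, 128), (281, 125), (282, 127), (283, 127), (284, 125), (285, 127), (286, 125), (287, 126), (289, 125), (290, 126), (291, 125), (292, 126), (293, 126), (295, 125), (296, 125), (297, 126), (298, 125), (299, 125), (300, 126), (301, 125), (303, 126), (304, 126), (305, 126), (306, 125), (307, 127), (308, 150), (310, 132), (311, 130), (312, 132), (313, 131), (314, 132), (319, 125), (325, 158), (326, 175), (327, 189), (328, 179), (329, 162), (330, 138), (332, 128), (33
[... 3163 characters left out ...]
50), (316, 148), (317, 147), (318, 148), (319, 147), (320, 129), (325, 148), (326, 172), (327, 184), (332, 145), (333, 148), (334, 151), (335, 153), (336, 152), (337, 151), (338, 152), (339, 152), (340, 150), (341, 151), (342, 153), (343, 150), (344, 151), (345, 151), (346, 152), (347, 150), (348, 152), (349, 151), (350, 151), (351, 151), (352, 154), (353, 155), (354, 153), (355, 149), (356, 148), (357, 147), (358, 148), (359, 149), (360, 148), (361, 146), (362, 147), (363, 149), (364, 150), (365, 153), (366, 154), (367, 153), (368, 149), (369, 150), (370, 148), (371, 149), (372, 151), (373, 152), (374, 153), (375, 151), (376, 139), (390, 144), (391, 142), (392, 146), (393, 149), (394, 153)]
```

View pics/w1c.png

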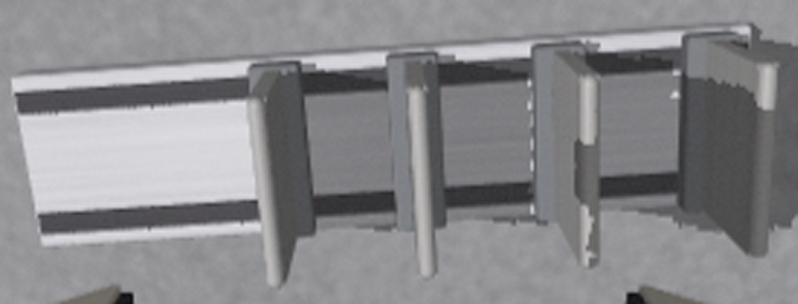

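Request:
move_arm(deltas=[{"x": -0.018,"y": -0.06,"z": 0,"wx": 0,"wy": 0,"wz": 0,"hand": 1},{"x": -0.036,"y": -0.12,"z": 0,"wx": 0,"wy": 0,"wz": 0,"hand": 1},{"x": -0.054,"y": -0.18,"z": 0.01,"wx": 0,"wy": 0,"wz": 0,"hand": 1},{"x": -0.07,"y": -0.24,"z": 0.02,"wx": 0,"wy": 0,"wz": 0,"hand": 1},{"x": -0.085,"y": -0.3,"z": 0.03,"wx": 0,"wy": 0,"wz": 0,"hand": 1},{"x": -0.09,"y": -0.31,"z": 0.03,"wx": 0,"wy": 0,"wz": 0,"hand": 1},{"x": -0.09,"y": -0.31,"z": 0.03,"wx": 0,"wy": 0,"wz": 0,"hand": 1}])

```text
time: 2.52
tool_pos: [0.4318, 0.2967, 0.2218]
tool_rot: [3.141, -0.0, 0.176]
contact_force: [-0.2, -0.6, 0.5]
opening: 0.0918
```

Run:
```python
from h import *
st(); im,p=snap('wrist','w2')
np.savez('pics/w2p.npz',**{k:p[k] for k in('camera_matrix','R','t')})
```

```text
t 2.52 pos [0.4318 0.2967 0.2218] rot [ 1.7996e+02 -1.0000e-02  1.0090e+01] F [-0.21 -0.61  0.51] M [0.03 0.06 0.02] op 0.0918
```

View pics/w2.png

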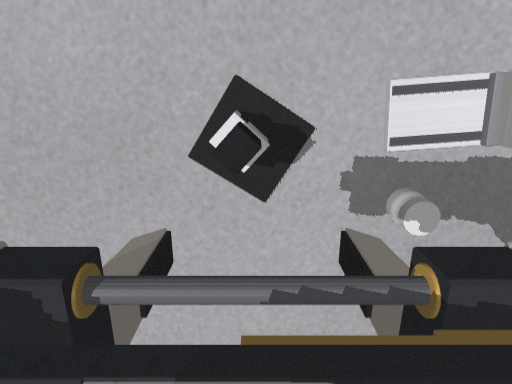

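The spacer stands at about (240,143) on the mat (corners at (236,75), (315,128), (265,202) and (189,157)), rotated diagonally. I'll zoom in on it and measure the ridges and mat.

Run:
```python
from h import *
im=np.load('pics/w2.npy'); c=cv2.resize(im[95:185,190:320,::-1],None,fx=6,fy=6,interpolation=cv2.INTER_CUBIC); cv2.imwrite('pics/w2c.png',cv2.convertScaleAbs(c,alpha=1.5,beta=20))
p=np.load('pics/w1p.npz'); T={}
for n,a,b in [('stop',(389.3,152.4),(386.2,216.9)),('d1',(327.8,155.9),(328.4,220.3)),('d2',(269.0,157.6),(273,224.8)),('d3',(214,162.8),(219.8,226.5))]:
    A,B=ray(p,a,.084),ray(p,b,.084); d=A-B; T[n]=(A+B)/2; print(n,A[:2].round(4),B[:2].round(4),'mid',T[n].round(4),'len',np.linalg.norm(d).round(4),'yaw',np.degrees(np.arctan2(d[1],d[0])).round(2))
A,B=ray(p,(131,156.5),.014),ray(p,(385,140.5),.014); d=A-B; print('rail far edge',A.round(4),B.round(4),np.linalg.norm(d),np.degrees(np.arctan2(-d[0],d[1])))
d=T['d3']-T['stop']; print(np.degrees(np.arctan2(-d[0],d[1])))
for a,b in (('stop','d1'),('d1','d2'),('d2','d3')): print(np.linalg.norm(T[a]-T[b]))
q=np.load('pics/w2p.npz'); print('mat',np.mean([ray(q,u,.004) for u in [(236,75),(315,128),(265,202),(189,157)]],0))
```

```text
stop [ 0.6196 -0.1202] [ 0.5505 -0.1382] mid [ 0.5851 -0.1292  0.084 ] len 0.0715 yaw 14.65
d1 [ 0.6049 -0.0588] [ 0.5353 -0.077 ] mid [ 0.5701 -0.0679  0.084 ] len 0.0718 yaw 14.61
d2 [5.923e-01 5.000e-04] [ 0.5193 -0.0181] mid [ 0.5558 -0.0088  0.084 ] len 0.0754 yaw 14.3
d3 [0.5768 0.0557] [0.5068 0.0393] mid [0.5418 0.0475 0.084 ] len 0.0719 yaw 13.11
rail far edge [0.5497 0.1657 0.014 ] [ 0.6255 -0.1419  0.014 ] 0.3168017614167029 13.853033291995276
13.746169011085351
0.06308783270941025
0.060795786668425264
0.05802958413558385
mat [0.45388259 0.3066192  0.004     ]
```

View pics/w2c.png

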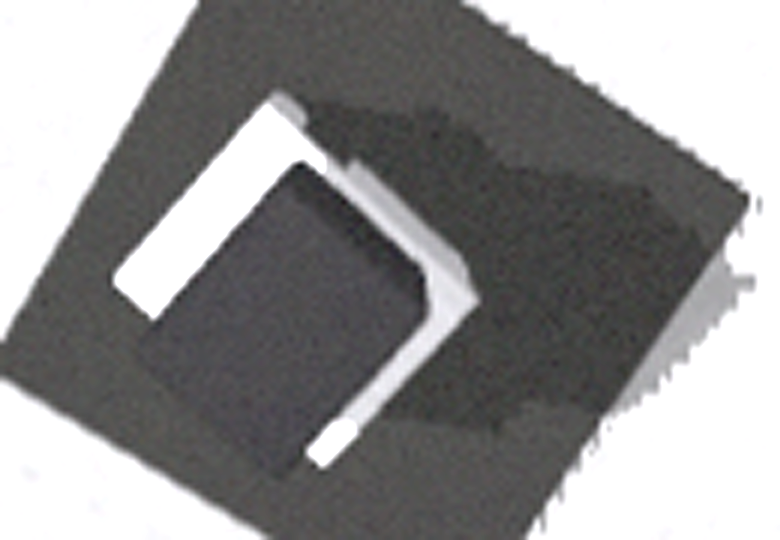

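The zoom is clear: the thin lip and slot are at the image's upper-left end and the thick leg is at lower-right, so spacer +y points image up-left. The bridge-top corners in the crop are (268,102), (113,278), (478,298) and (322,468).

Run:
```python
from h import *
q=np.load('pics/w2p.npz')
P=[ray(q,(190+x/6-.4,95+y/6-.4),.05)[:2] for x,y in [(268,102),(113,278),(478,298),(322,468)]]
P=np.array(P); print(P.round(4)); c=P.mean(0); y=(P[0]+P[1]-P[2]-P[3])/2; x=(P[0]+P[2]-P[1]-P[3])/2
print('c',c,'y',np.linalg.norm(y),np.degrees(np.arctan2(y[1],y[0]))-90,'x',np.linalg.norm(x),np.degrees(np.arctan2(x[1],x[0])))
ps=viewer.camera_params('scene'); pt=viewer.camera_params('top')
print(proj(pt,[*c,.05]),proj(ps,[*c,.094]))
go(c[0],c[1],.13,-34.5); st()
```

```text
[[0.4884 0.3294]
 [0.4547 0.3511]
 [0.4623 0.2886]
 [0.4278 0.3102]]
c [0.45829947 0.31980254] y 0.0487262292830168 -33.03324511496478 x 0.04040661365576775 -32.41403261523966
[132.40855871 231.98680446] [373.93172794 252.41655813]
delta mm [ 29.6 -18.9  91.9] rot deg [ 3.000e-02 -4.000e-02  4.452e+01]
t 2.58 pos [0.4324 0.2961 0.2219] rot [ 1.7996e+02 -3.0000e-02  1.0020e+01] F [-0.44  0.11 -0.58] M [-0.04  0.02 -0.02] op 0.0916
```

Request:
move_arm(deltas=[{"x": 0.01,"y": -0.006,"z": 0.02,"wx": 0,"wy": 0,"wz": 10,"hand": 1},{"x": 0.02,"y": -0.012,"z": 0.04,"wx": 0,"wy": 0,"wz": 20,"hand": 1},{"x": 0.03,"y": -0.019,"z": 0.06,"wx": 0,"wy": 0,"wz": 30,"hand": 1},{"x": 0.03,"y": -0.019,"z": 0.08,"wx": 0,"wy": 0,"wz": 40,"hand": 1},{"x": 0.03,"y": -0.019,"z": 0.1,"wx": 0,"wy": 0,"wz": 43,"hand": 1},{"x": 0.03,"y": -0.019,"z": 0.12,"wx": 0,"wy": 0,"wz": 43,"hand": 1},{"x": 0.03,"y": -0.019,"z": 0.14,"wx": 0,"wy": 0,"wz": 43,"hand": 1},{"x": 0.03,"y": -0.019,"z": 0.15,"wx": 0,"wy": 0,"wz": 43,"hand": 1}])

```text
time: 3.58
tool_pos: [0.4589, 0.3193, 0.0709]
tool_rot: [3.14, 0.0, -0.578]
contact_force: [-0.1, -0.1, 0.9]
opening: 0.0919
```

Run:
```python
from h import *
st(); go(.4583,.3198,.058,-33); im,p=snap('wrist','w3')
np.savez('pics/w3p.npz',**{k:p[k] for k in('camera_matrix','R','t')})
```

```text
t 3.58 pos [0.4589 0.3193 0.0709] rot [179.94   0.   -33.09] F [-0.1  -0.15  0.93] M [0.1  0.07 0.03] op 0.0919
delta mm [-0.8 -0.1 12.9] rot deg [ 0.06  0.   -0.09]
```

View pics/w3.png

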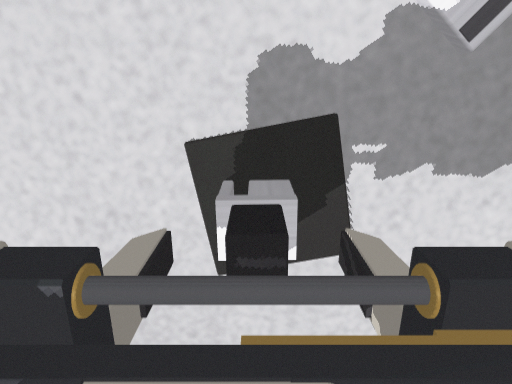

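The spacer is square to and centred between the fingers (grip block at column 257), with the lip and slot on the left (tool -y), as wanted. Now I'll descend and grip.

Request:
move_arm(deltas=[{"x": 0,"y": 0,"z": 0.008,"wx": 0,"wy": 0,"wz": 0,"hand": 1},{"x": 0,"y": 0,"z": 0.013,"wx": 0,"wy": 0,"wz": 0,"hand": 1},{"x": 0,"y": 0,"z": 0.013,"wx": 0,"wy": 0,"wz": 0,"hand": 0},{"x": 0,"y": 0,"z": 0.013,"wx": 0,"wy": 0,"wz": 0,"hand": 0},{"x": 0,"y": 0,"z": 0.013,"wx": 0,"wy": 0,"wz": 0,"hand": 0},{"x": 0,"y": 0,"z": 0.013,"wx": 0,"wy": 0,"wz": 0,"hand": 0},{"x": 0,"y": 0,"z": 0.013,"wx": 0,"wy": 0,"wz": 0,"hand": 0},{"x": 0,"y": 0,"z": 0.013,"wx": 0,"wy": 0,"wz": 0,"hand": 0}], grip_force=40)

```text
time: 4.62
tool_pos: [0.4579, 0.3213, 0.0587]
tool_rot: [3.142, -0.0, -0.575]
contact_force: [-0.8, 0.8, -0.6]
opening: 0.0361
```

Run:
```python
from h import *
st()
```

```text
t 4.62 pos [0.4579 0.3213 0.0587] rot [ 1.800e+02 -1.000e-02 -3.293e+01] F [-0.78  0.8  -0.62] M [0.03 0.04 0.  ] op 0.0361
```

Request:
move_arm(deltas=[{"x": 0,"y": 0,"z": 0,"wx": 0,"wy": 0,"wz": 0,"hand": 0},{"x": 0,"y": 0,"z": 0,"wx": 0,"wy": 0,"wz": 0,"hand": 0},{"x": 0,"y": 0,"z": 0,"wx": 0,"wy": 0,"wz": 0,"hand": 0},{"x": 0,"y": 0,"z": 0,"wx": 0,"wy": 0,"wz": 0,"hand": 0}], grip_force=40)

```text
time: 5.12
tool_pos: [0.4578, 0.3212, 0.0586]
tool_rot: [3.141, 0.0, -0.575]
contact_force: [-0.6, 0.1, -1.0]
opening: 0.03
```

Run:
```python
from h import *
st(); go(.5728,-.0786,.17,14)
```

```text
t 5.12 pos [0.4578 0.3212 0.0586] rot [ 1.7998e+02  1.0000e-02 -3.2930e+01] F [-0.65  0.11 -0.96] M [-0.01  0.08  0.  ] op 0.03
delta mm [ 313.9  273.1 -111.4] rot deg [ 2.000e-02  2.000e-02 -4.693e+01]
```

Request:
move_arm(deltas=[{"x": 0,"y": 0,"z": -0.05,"wx": 0,"wy": 0,"wz": 0,"hand": 0},{"x": 0.01,"y": 0.009,"z": -0.1,"wx": 0,"wy": 0,"wz": 0,"hand": 0},{"x": 0.05,"y": 0.043,"z": -0.114,"wx": 0,"wy": 0,"wz": -9,"hand": 0},{"x": 0.09,"y": 0.078,"z": -0.114,"wx": 0,"wy": 0,"wz": -18,"hand": 0},{"x": 0.13,"y": 0.113,"z": -0.114,"wx": 0,"wy": 0,"wz": -27,"hand": 0},{"x": 0.17,"y": 0.148,"z": -0.114,"wx": 0,"wy": 0,"wz": -36,"hand": 0},{"x": 0.21,"y": 0.183,"z": -0.114,"wx": 0,"wy": 0,"wz": -44,"hand": 0},{"x": 0.25,"y": 0.218,"z": -0.114,"wx": 0,"wy": 0,"wz": -47,"hand": 0}])

```text
time: 6.12
tool_pos: [0.5495, 0.0008, 0.1726]
tool_rot: [-3.142, -0.0, 0.248]
contact_force: [0.5, -0.1, -2.8]
opening: 0.0301
```

Run:
```python
from h import *
st(); go(.5728,-.0786,.16,14)
```

```text
t 6.12 pos [0.5495 0.0008 0.1726] rot [-1.800e+02 -1.000e-02  1.422e+01] F [ 0.54 -0.05 -2.76] M [ 0.08 -0.09 -0.04] op 0.0301
delta mm [ 3.  82.7 12.6] rot deg [-0.   -0.01  0.22]
```

Request:
move_arm(deltas=[{"x": 0.002,"y": 0.045,"z": 0,"wx": 0,"wy": 0,"wz": 0.2,"hand": 0},{"x": 0.003,"y": 0.075,"z": 0.008,"wx": 0,"wy": 0,"wz": 0.2,"hand": 0},{"x": 0.003,"y": 0.0825,"z": 0.014,"wx": 0,"wy": 0,"wz": 0.2,"hand": 0},{"x": 0.003,"y": 0.0825,"z": 0.014,"wx": 0,"wy": 0,"wz": 0.2,"hand": 0}])

```text
time: 6.62
tool_pos: [0.5716, -0.0765, 0.1579]
tool_rot: [-3.14, 0.002, 0.241]
contact_force: [1.0, -0.2, -2.6]
opening: 0.0296
```

Run:
```python
from h import *
st(); im,p=snap('wrist','w4')
np.savez('pics/w4p.npz',**{k:p[k] for k in('camera_matrix','R','t')})
c=im[60:260,140:400,::-1]; cv2.imwrite('pics/w4c.png',cv2.resize(c,None,fx=3,fy=3,interpolation=cv2.INTER_CUBIC))
```

```text
t 6.62 pos [ 0.5716 -0.0765  0.1579] rot [-1.7993e+02  9.0000e-02  1.3830e+01] F [ 0.98 -0.16 -2.62] M [0.03 0.01 0.08] op 0.0296
```

View pics/w4c.png

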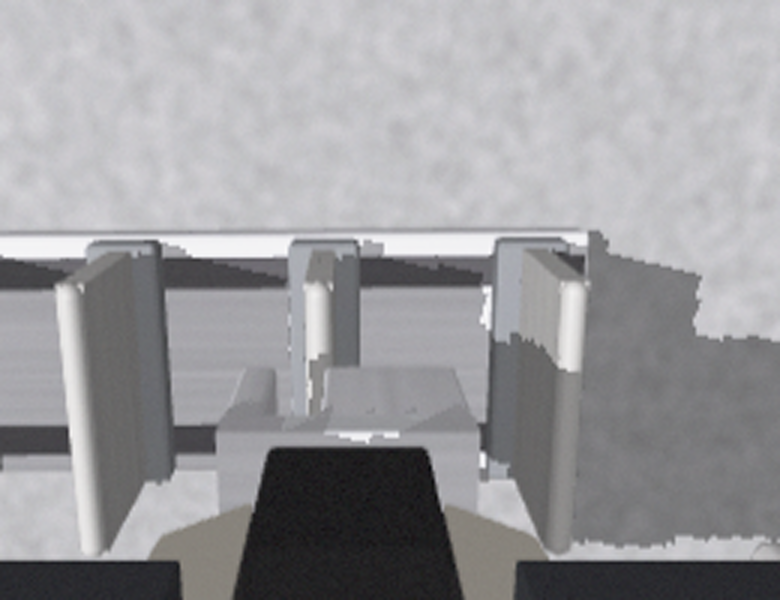

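Wrist view: the rail edge is level in the image, so the yaw is good. div1's top ridge is at crop (318,290), the stop's at (572,285) and div3-side div2's at (70,288). The slot mouth lies between crop (275,370) and (330,368), so it still needs a small shift right.

Run:
```python
from h import *
o=monitor.observe(); q=np.load('pics/w4p.npz'); T=Ro.from_euler('xyz',o['tool_rot'])
f=lambda x,y,z:(T.inv().apply(ray(q,(140+x/3-.33,60+y/3-.33),z)-o['tool_pos'])*1000).round(1)
zb=o['tool_pos'][2]-.0546
print('slot edges',f(275,371,zb),f(330,369,zb),'leg outer',f(462,370,zb),'lip outer',f(242,372,zb))
print('d1',f(305.5,290,.084),f(330.5,290,.084),f(307,405,.084)); print('stop',f(572,290,.084),f(561,545,.084)); print('d2',f(70,290,.084),f(94,545,.084))
```

```text
slot edges [ 19.8 -17.3  54.6] [20.3 -4.6 54.6] leg outer [20.  25.8 54.6] lip outer [ 19.6 -24.9  54.6]
d1 [ 34.8 -10.9  74.3] [34.8 -4.7 74.3] [  5.1 -11.   74.4]
stop [34.7 54.6 74.3] [-34.3  56.3  74.3]
d2 [ 35.  -68.7  74.4] [-34.1 -68.5  74.4]
```

Request:
move_arm(deltas=[{"x": 0,"y": 0,"z": 0,"wx": 0,"wy": 0,"wz": 0,"hand": 0},{"x": 0,"y": 0,"z": 0,"wx": 0,"wy": 0,"wz": 0,"hand": 0}])

```text
time: 6.92
tool_pos: [0.5723, -0.0759, 0.1592]
tool_rot: [3.141, -0.001, 0.243]
contact_force: [0.2, -0.8, -2.3]
opening: 0.0298
```

```bash
cat >> h.py <<'E'
def cams():
    o=st(); im,p=snap('wrist','tmp'); T=Ro.from_euler('xyz',o['tool_rot'])
    return o,im,p,T
E
python3 - <<'E'
from h import *
o,im,p,T=cams(); st()
w=viewer.camera_params('wrist');R,t=np.array(w['R']),np.array(w['t'])
# noise-free-ish tcp from camera pose
print('cam-based tcp',(-R.T@t-T.apply([.0807,-.0011,-.1584])).round(4))
g=im.mean(2)
for v in (157,): print(g[v,236:256].round())
v=184; print(g[v,220:300].round())
E
```

```text
t 6.92 pos [ 0.5723 -0.0759  0.1592] rot [ 1.7998e+02 -4.0000e-02  1.3940e+01] F [ 0.18 -0.76 -2.31] M [ 0.02 -0.04 -0.02] op 0.0298
t 6.97 pos [ 0.5723 -0.0761  0.1591] rot [ 1.7998e+02 -3.0000e-02  1.3930e+01] F [-0.71  0.58 -1.7 ] M [0.05 0.   0.02] op 0.0299
cam-based tcp [ 0.5722 -0.0762  0.1591]
[168. 179. 175. 175. 175. 175. 211. 218. 224. 223. 216. 199. 179. 148.
 129. 130. 108. 109. 107. 108.]
[176. 162. 156. 154. 151. 151. 147. 145. 144. 141. 134. 126. 163. 169.
 168. 170. 169. 171. 175. 173. 173. 172. 181. 167. 138. 140. 140. 140.
 182. 171. 151. 154. 153. 152. 155. 155. 156. 155. 154. 151. 153. 155.
 151. 153. 155. 153. 152. 148. 147. 147. 148. 149. 153. 155. 154. 152.
 151. 150. 152. 150. 148. 149. 148. 150. 148. 150. 149. 149. 149. 148.
 148. 143. 171. 172. 171. 169. 171. 171. 171. 171.]
```

Request:
move_arm(deltas=[{"x": 0,"y": 0.0033,"z": 0.005,"wx": 0,"wy": 0,"wz": 0,"hand": 0},{"x": 0,"y": 0.0033,"z": 0.012,"wx": 0,"wy": 0,"wz": 0,"hand": 0},{"x": 0,"y": 0.0033,"z": 0.018,"wx": 0,"wy": 0,"wz": 0,"hand": 0},{"x": 0,"y": 0.0033,"z": 0.022,"wx": 0,"wy": 0,"wz": 0,"hand": 0},{"x": 0,"y": 0.0033,"z": 0.025,"wx": 0,"wy": 0,"wz": 0,"hand": 0},{"x": 0,"y": 0.0033,"z": 0.025,"wx": 0,"wy": 0,"wz": 0,"hand": 0}])

```text
time: 7.72
tool_pos: [0.5729, -0.08, 0.1335]
tool_rot: [-3.141, 0.0, 0.242]
contact_force: [-0.2, 0.5, -2.5]
opening: 0.0299
```

Run:
```python
from h import *
st()
```

```text
t 7.72 pos [ 0.5729 -0.08    0.1335] rot [-1.7999e+02  2.0000e-02  1.3870e+01] F [-0.23  0.55 -2.53] M [ 0.01 -0.02 -0.01] op 0.0299
```

Request:
move_arm(deltas=[{"x": 0,"y": 0,"z": 0.006,"wx": 0,"wy": 0,"wz": 0,"hand": 0},{"x": 0,"y": 0,"z": 0.012,"wx": 0,"wy": 0,"wz": 0,"hand": 0},{"x": 0,"y": 0,"z": 0.018,"wx": 0,"wy": 0,"wz": 0,"hand": 0},{"x": 0,"y": 0,"z": 0.023,"wx": 0,"wy": 0,"wz": 0,"hand": 0},{"x": 0,"y": 0,"z": 0.023,"wx": 0,"wy": 0,"wz": 0,"hand": 0}])

```text
time: 8.35
tool_pos: [0.5727, -0.08, 0.1101]
tool_rot: [-3.141, 0.001, 0.242]
contact_force: [-0.1, 0.4, -2.0]
opening: 0.0296
```

Run:
```python
from h import *
st()
```

```text
t 8.35 pos [ 0.5727 -0.08    0.1101] rot [-1.7998e+02  6.0000e-02  1.3870e+01] F [-0.15  0.44 -2.01] M [0.02 0.08 0.05] op 0.0296
```

Request:
move_arm(deltas=[{"x": 0,"y": 0.001,"z": 0,"wx": 0,"wy": 0,"wz": 0,"hand": 0},{"x": 0,"y": 0.002,"z": 0,"wx": 0,"wy": 0,"wz": 0,"hand": 0},{"x": 0,"y": 0.004,"z": 0,"wx": 0,"wy": 0,"wz": 0,"hand": 0},{"x": 0,"y": 0.007,"z": 0,"wx": 0,"wy": 0,"wz": 0,"hand": 0},{"x": 0,"y": 0.01,"z": 0,"wx": 0,"wy": 0,"wz": 0,"hand": 0},{"x": 0,"y": 0.013,"z": 0,"wx": 0,"wy": 0,"wz": 0,"hand": 0},{"x": 0,"y": 0.016,"z": 0,"wx": 0,"wy": 0,"wz": 0,"hand": 0},{"x": 0,"y": 0.018,"z": 0,"wx": 0,"wy": 0,"wz": 0,"hand": 0}])

```text
time: 9.35
tool_pos: [0.5772, -0.0962, 0.1109]
tool_rot: [-3.139, -0.0, 0.242]
contact_force: [-0.8, 6.0, -0.5]
opening: 0.0299
```

```bash
cat >> h.py <<'E'
def fy(yaw=14):
    o=st(); T=Ro.from_euler('xyz',[180,0,yaw],degrees=True); print('F in tool',T.inv().apply(o['contact_force']).round(2),'rail-y of TCP mm',round(float(T.inv().apply(o['tool_pos'])[1]*-1000),1))
E
python3 -c "
from h import *
fy()"
```

```text
t 9.35 pos [ 0.5772 -0.0962  0.1109] rot [-1.7986e+02 -2.0000e-02  1.3870e+01] F [-0.79  6.01 -0.46] M [1.4  0.11 0.1 ] op 0.0299
F in tool [ 0.69 -6.03  0.46] rail-y of TCP mm -232.9
```

Request:
move_arm(deltas=[{"x": 0,"y": 0.001,"z": 0,"wx": 0,"wy": 0,"wz": 0,"hand": 0},{"x": 0,"y": 0.002,"z": 0,"wx": 0,"wy": 0,"wz": 0,"hand": 0},{"x": 0,"y": 0.003,"z": 0,"wx": 0,"wy": 0,"wz": 0,"hand": 0},{"x": 0,"y": 0.003,"z": 0,"wx": 0,"wy": 0,"wz": 0,"hand": 0}])

```text
time: 9.85
tool_pos: [0.578, -0.0991, 0.1109]
tool_rot: [-3.139, -0.0, 0.242]
contact_force: [-0.4, 5.7, -0.9]
opening: 0.0295
```

```bash
python3 -c "
from h import *
fy()"
```

```text
t 9.85 pos [ 0.578  -0.0991  0.1109] rot [-1.7987e+02 -2.0000e-02  1.3880e+01] F [-0.37  5.72 -0.86] M [1.31 0.03 0.03] op 0.0295
F in tool [ 1.02 -5.64  0.86] rail-y of TCP mm -235.9
```

Request:
move_arm(deltas=[{"x": 0,"y": 0.0005,"z": 0,"wx": 0,"wy": 0,"wz": 0,"hand": 0},{"x": 0,"y": 0.001,"z": 0,"wx": 0,"wy": 0,"wz": 0,"hand": 0},{"x": 0,"y": 0.0015,"z": 0,"wx": 0,"wy": 0,"wz": 0,"hand": 0},{"x": 0,"y": 0.0015,"z": 0,"wx": 0,"wy": 0,"wz": 0,"hand": 0}])

```text
time: 10.35
tool_pos: [0.5783, -0.1004, 0.1109]
tool_rot: [-3.139, -0.0, 0.242]
contact_force: [-0.3, 6.3, -1.1]
opening: 0.0298
```

```bash
python3 -c "
from h import *
fy()"
```

```text
t 10.35 pos [ 0.5783 -0.1004  0.1109] rot [-1.7987e+02 -2.0000e-02  1.3880e+01] F [-0.27  6.32 -1.14] M [1.32 0.1  0.09] op 0.0298
F in tool [ 1.27 -6.2   1.14] rail-y of TCP mm -237.4
```

Request:
move_arm(deltas=[{"x": 0,"y": 0.0005,"z": 0,"wx": 0,"wy": 0,"wz": 0,"hand": 0},{"x": 0,"y": 0.001,"z": 0,"wx": 0,"wy": 0,"wz": 0,"hand": 0},{"x": 0,"y": 0.0015,"z": 0,"wx": 0,"wy": 0,"wz": 0,"hand": 0},{"x": 0,"y": 0.002,"z": 0,"wx": 0,"wy": 0,"wz": 0,"hand": 0},{"x": 0,"y": 0.002,"z": 0,"wx": 0,"wy": 0,"wz": 0,"hand": 0}])

```text
time: 10.98
tool_pos: [0.5788, -0.1024, 0.1109]
tool_rot: [-3.139, -0.0, 0.242]
contact_force: [-0.8, 5.8, -0.7]
opening: 0.0299
```

```bash
python3 -c "
from h import *
fy()"
```

```text
t 10.97 pos [ 0.5788 -0.1024  0.1109] rot [-1.7987e+02 -2.0000e-02  1.3880e+01] F [-0.76  5.84 -0.71] M [1.43 0.04 0.12] op 0.0299
F in tool [ 0.68 -5.85  0.71] rail-y of TCP mm -239.4
```

Request:
move_arm(deltas=[{"x": 0,"y": 0.0005,"z": 0,"wx": 0,"wy": 0,"wz": 0,"hand": 0},{"x": 0,"y": 0.001,"z": 0,"wx": 0,"wy": 0,"wz": 0,"hand": 0},{"x": 0,"y": 0.0015,"z": 0,"wx": 0,"wy": 0,"wz": 0,"hand": 0},{"x": 0,"y": 0.0015,"z": 0,"wx": 0,"wy": 0,"wz": 0,"hand": 0}])

```text
time: 11.48
tool_pos: [0.5792, -0.1038, 0.1109]
tool_rot: [-3.139, -0.0, 0.242]
contact_force: [-0.3, 6.3, -1.5]
opening: 0.03
```

```bash
python3 -c "
from h import *
fy()"
```

```text
t 11.47 pos [ 0.5792 -0.1038  0.1109] rot [-1.7987e+02 -2.0000e-02  1.3880e+01] F [-0.34  6.34 -1.52] M [1.36 0.06 0.1 ] op 0.03
F in tool [ 1.2  -6.24  1.52] rail-y of TCP mm -240.9
```

Request:
move_arm(deltas=[{"x": 0,"y": 0.0005,"z": 0,"wx": 0,"wy": 0,"wz": 0,"hand": 0},{"x": 0,"y": 0.001,"z": 0,"wx": 0,"wy": 0,"wz": 0,"hand": 0},{"x": 0,"y": 0.0015,"z": 0,"wx": 0,"wy": 0,"wz": 0,"hand": 0},{"x": 0,"y": 0.0015,"z": 0,"wx": 0,"wy": 0,"wz": 0,"hand": 0}])

```text
time: 11.98
tool_pos: [0.5792, -0.1041, 0.1108]
tool_rot: [-3.137, -0.0, 0.242]
contact_force: [-1.0, 9.8, 0.5]
opening: 0.0301
```

```bash
python3 -c "
from h import *
fy()"
```

```text
t 11.97 pos [ 0.5792 -0.1041  0.1108] rot [-179.75   -0.     13.89] F [-0.99  9.79  0.46] M [2.1  0.18 0.12] op 0.0301
F in tool [ 1.4  -9.74 -0.46] rail-y of TCP mm -241.2
```

Bearing confirmed: drag of 6 N rose to 9.7 N. I'll hold briefly, relax to mid-slot, lift and move over div2.

Request:
move_arm(deltas=[{"x": 0,"y": 0.0003,"z": 0,"wx": 0,"wy": 0,"wz": 0,"hand": 0},{"x": 0,"y": 0.0003,"z": 0,"wx": 0,"wy": 0,"wz": 0,"hand": 0},{"x": 0,"y": -0.002,"z": 0,"wx": 0,"wy": 0,"wz": 0,"hand": 0},{"x": 0,"y": -0.004,"z": 0,"wx": 0,"wy": 0,"wz": 0,"hand": 0},{"x": 0,"y": -0.004,"z": 0,"wx": 0,"wy": 0,"wz": 0,"hand": 0},{"x": 0,"y": -0.004,"z": 0,"wx": 0,"wy": 0,"wz": 0,"hand": 0}])

```text
time: 12.72
tool_pos: [0.5787, -0.1033, 0.1107]
tool_rot: [3.141, -0.0, 0.242]
contact_force: [-0.6, -0.7, -2.4]
opening: 0.0299
```

```bash
python3 -c "
from h import *
fy()"
```

```text
t 12.72 pos [ 0.5787 -0.1033  0.1107] rot [179.98  -0.    13.85] F [-0.56 -0.7  -2.45] M [-0.04 -0.04 -0.01] op 0.0299
F in tool [-0.71  0.54  2.45] rail-y of TCP mm -240.2
```

Request:
move_arm(deltas=[{"x": 0,"y": -0.0008,"z": 0,"wx": 0,"wy": 0,"wz": 0,"hand": 0},{"x": 0,"y": -0.0008,"z": -0.012,"wx": 0,"wy": 0,"wz": 0,"hand": 0},{"x": 0,"y": -0.0008,"z": -0.026,"wx": 0,"wy": 0,"wz": 0,"hand": 0},{"x": 0,"y": -0.0008,"z": -0.04,"wx": 0,"wy": 0,"wz": 0,"hand": 0},{"x": 0,"y": -0.01,"z": -0.05,"wx": 0,"wy": 0,"wz": 0,"hand": 0},{"x": 0,"y": -0.045,"z": -0.05,"wx": 0,"wy": 0,"wz": 0,"hand": 0},{"x": 0,"y": -0.085,"z": -0.05,"wx": 0,"wy": 0,"wz": 0,"hand": 0},{"x": 0,"y": -0.085,"z": -0.05,"wx": 0,"wy": 0,"wz": 0,"hand": 0}])

```text
time: 13.72
tool_pos: [0.5574, -0.0175, 0.1613]
tool_rot: [-3.141, 0.0, 0.245]
contact_force: [0.6, 0.0, -2.6]
opening: 0.0297
```

Request:
move_arm(deltas=[{"x": 0,"y": 0,"z": 0,"wx": 0,"wy": 0,"wz": 0,"hand": 0},{"x": 0,"y": 0,"z": 0,"wx": 0,"wy": 0,"wz": 0,"hand": 0}])

```text
time: 13.98
tool_pos: [0.5585, -0.0211, 0.1608]
tool_rot: [3.141, -0.0, 0.241]
contact_force: [-0.2, 0.4, -2.8]
opening: 0.0296
```

Run:
```python
from h import *
fy(); im,p=snap('wrist','w5'); np.savez('pics/w5p.npz',**{k:p[k] for k in('camera_matrix','R','t')}); st()
c=im[60:260,140:400,::-1]; cv2.imwrite('pics/w5c.png',cv2.resize(c,None,fx=3,fy=3,interpolation=cv2.INTER_CUBIC))
```

```text
t 13.97 pos [ 0.5585 -0.0211  0.1608] rot [ 1.7998e+02 -1.0000e-02  1.3820e+01] F [-0.23  0.44 -2.8 ] M [0.06 0.05 0.  ] op 0.0296
F in tool [-0.12 -0.48  2.8 ] rail-y of TCP mm -155.6
t 14.03 pos [ 0.5585 -0.0212  0.1607] rot [ 1.7998e+02 -1.0000e-02  1.3810e+01] F [-0.02 -0.77 -2.37] M [ 0.02  0.   -0.01] op 0.0302
```

View pics/w5c.png

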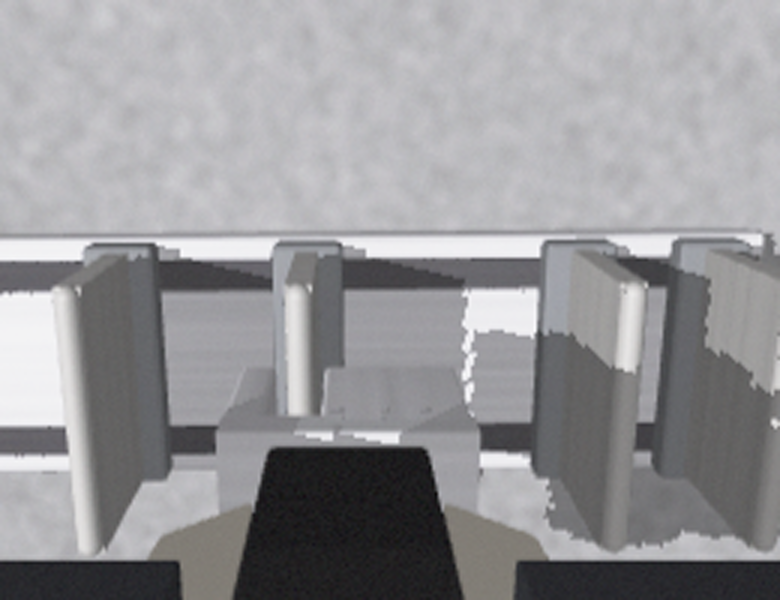

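div2's ridge is at crop 286–314 (y=290) and the slot mouth at 275–325. Stop and div1 ridges are at about (765,545) and (614,545) near ends. Numbers next.

Run:
```python
from h import *
o=monitor.observe(); q=np.load('pics/w5p.npz'); T=Ro.from_euler('xyz',o['tool_rot'])
f=lambda x,y,z:(T.inv().apply(ray(q,(140+x/3-.33,60+y/3-.33),z)-o['tool_pos'])*1000).round(1)
zb=o['tool_pos'][2]-.0546
print('slot',f(275,371,zb),f(327,369,zb),'leg',f(462,370,zb),'lip',f(242,372,zb))
print('d2',f(286.5,290,.084),f(315,290,.084),f(288,405,.084),f(313,405,.084)); print('d1',f(632,290,.084),f(614,545,.084)); print('stop',f(764,545,.084),'d3',f(67,290,.084),f(91,545,.084))
```

```text
slot [ 20.  -18.   54.6] [20.5 -5.9 54.6] leg [20.2 25.3 54.6] lip [ 19.8 -25.6  54.6]
d2 [ 34.7 -16.3  76.7] [34.7 -9.3 76.7] [  4.6 -16.6  76.7] [  4.6 -10.1  76.7]
d1 [34.6 69.6 76.8] [-35.3  70.9  76.8]
stop [-35.4 111.5  76.8] d3 [ 34.7 -71.   76.7] [-35.1 -70.6  76.7]
```

Request:
move_arm(deltas=[{"x": 0,"y": -0.0015,"z": 0.006,"wx": 0,"wy": 0,"wz": 0,"hand": 0},{"x": 0,"y": -0.0015,"z": 0.014,"wx": 0,"wy": 0,"wz": 0,"hand": 0},{"x": 0,"y": -0.0015,"z": 0.02,"wx": 0,"wy": 0,"wz": 0,"hand": 0},{"x": 0,"y": -0.0015,"z": 0.024,"wx": 0,"wy": 0,"wz": 0,"hand": 0},{"x": 0,"y": -0.0015,"z": 0.027,"wx": 0,"wy": 0,"wz": 0,"hand": 0},{"x": 0,"y": -0.0015,"z": 0.027,"wx": 0,"wy": 0,"wz": 0,"hand": 0}])

```text
time: 14.78
tool_pos: [0.5578, -0.0189, 0.1335]
tool_rot: [-3.142, 0.0, 0.242]
contact_force: [0.3, -0.4, -1.6]
opening: 0.0301
```

```bash
python3 -c "
from h import *
fy()"
```

```text
t 14.78 pos [ 0.5578 -0.0189  0.1335] rot [-1.800e+02  2.000e-02  1.387e+01] F [ 0.34 -0.42 -1.58] M [ 0.04 -0.02  0.  ] op 0.0301
F in tool [0.23 0.49 1.58] rail-y of TCP mm -153.3
```

Request:
move_arm(deltas=[{"x": 0,"y": 0,"z": 0.006,"wx": 0,"wy": 0,"wz": 0,"hand": 0},{"x": 0,"y": 0,"z": 0.012,"wx": 0,"wy": 0,"wz": 0,"hand": 0},{"x": 0,"y": 0,"z": 0.018,"wx": 0,"wy": 0,"wz": 0,"hand": 0},{"x": 0,"y": 0,"z": 0.023,"wx": 0,"wy": 0,"wz": 0,"hand": 0},{"x": 0,"y": 0,"z": 0.023,"wx": 0,"wy": 0,"wz": 0,"hand": 0}])

```text
time: 15.4
tool_pos: [0.5576, -0.0188, 0.1101]
tool_rot: [-3.141, 0.001, 0.242]
contact_force: [0.4, 0.7, -2.4]
opening: 0.03
```

Request:
move_arm(deltas=[{"x": 0,"y": 0.001,"z": 0,"wx": 0,"wy": 0,"wz": 0,"hand": 0},{"x": 0,"y": 0.002,"z": 0,"wx": 0,"wy": 0,"wz": 0,"hand": 0},{"x": 0,"y": 0.004,"z": 0,"wx": 0,"wy": 0,"wz": 0,"hand": 0},{"x": 0,"y": 0.007,"z": 0,"wx": 0,"wy": 0,"wz": 0,"hand": 0},{"x": 0,"y": 0.01,"z": 0,"wx": 0,"wy": 0,"wz": 0,"hand": 0},{"x": 0,"y": 0.014,"z": 0,"wx": 0,"wy": 0,"wz": 0,"hand": 0},{"x": 0,"y": 0.018,"z": 0,"wx": 0,"wy": 0,"wz": 0,"hand": 0},{"x": 0,"y": 0.022,"z": 0,"wx": 0,"wy": 0,"wz": 0,"hand": 0}])

```text
time: 16.4
tool_pos: [0.5631, -0.0389, 0.1108]
tool_rot: [-3.139, -0.0, 0.242]
contact_force: [0.1, 6.4, -0.5]
opening: 0.0297
```

```bash
python3 -c "
from h import *
fy()"
```

```text
t 16.4 pos [ 0.5631 -0.0389  0.1108] rot [-1.7986e+02 -2.0000e-02  1.3870e+01] F [ 0.09  6.4  -0.52] M [1.38 0.04 0.1 ] op 0.0297
F in tool [ 1.64 -6.18  0.52] rail-y of TCP mm -173.9
```

Request:
move_arm(deltas=[{"x": 0,"y": 0.003,"z": 0,"wx": 0,"wy": 0,"wz": 0,"hand": 0},{"x": 0,"y": 0.006,"z": 0,"wx": 0,"wy": 0,"wz": 0,"hand": 0},{"x": 0,"y": 0.009,"z": 0,"wx": 0,"wy": 0,"wz": 0,"hand": 0},{"x": 0,"y": 0.012,"z": 0,"wx": 0,"wy": 0,"wz": 0,"hand": 0},{"x": 0,"y": 0.015,"z": 0,"wx": 0,"wy": 0,"wz": 0,"hand": 0},{"x": 0,"y": 0.018,"z": 0,"wx": 0,"wy": 0,"wz": 0,"hand": 0},{"x": 0,"y": 0.02,"z": 0,"wx": 0,"wy": 0,"wz": 0,"hand": 0},{"x": 0,"y": 0.021,"z": 0,"wx": 0,"wy": 0,"wz": 0,"hand": 0}])

```text
time: 17.4
tool_pos: [0.5682, -0.0593, 0.1109]
tool_rot: [-3.139, -0.001, 0.242]
contact_force: [-0.1, 6.0, -0.7]
opening: 0.0299
```

```bash
python3 -c "
from h import *
fy()"
```

```text
t 17.4 pos [ 0.5682 -0.0593  0.1109] rot [-1.7986e+02 -3.0000e-02  1.3860e+01] F [-0.09  5.99 -0.71] M [ 1.43 -0.01  0.07] op 0.0299
F in tool [ 1.37 -5.83  0.71] rail-y of TCP mm -195.0
```

Request:
move_arm(deltas=[{"x": 0,"y": 0.001,"z": 0,"wx": 0,"wy": 0,"wz": 0,"hand": 0},{"x": 0,"y": 0.002,"z": 0,"wx": 0,"wy": 0,"wz": 0,"hand": 0},{"x": 0,"y": 0.003,"z": 0,"wx": 0,"wy": 0,"wz": 0,"hand": 0},{"x": 0,"y": 0.003,"z": 0,"wx": 0,"wy": 0,"wz": 0,"hand": 0}])

```text
time: 17.9
tool_pos: [0.569, -0.0622, 0.1109]
tool_rot: [-3.139, -0.001, 0.242]
contact_force: [-0.2, 5.8, -1.2]
opening: 0.03
```

```bash
python3 -c "
from h import *
fy()"
```

```text
t 17.9 pos [ 0.569  -0.0622  0.1109] rot [-1.7987e+02 -4.0000e-02  1.3870e+01] F [-0.24  5.84 -1.17] M [ 1.3  -0.02  0.06] op 0.03
F in tool [ 1.18 -5.72  1.17] rail-y of TCP mm -198.0
```

Request:
move_arm(deltas=[{"x": 0,"y": 0.0005,"z": 0,"wx": 0,"wy": 0,"wz": 0,"hand": 0},{"x": 0,"y": 0.001,"z": 0,"wx": 0,"wy": 0,"wz": 0,"hand": 0},{"x": 0,"y": 0.0015,"z": 0,"wx": 0,"wy": 0,"wz": 0,"hand": 0},{"x": 0,"y": 0.0015,"z": 0,"wx": 0,"wy": 0,"wz": 0,"hand": 0}])

```text
time: 18.4
tool_pos: [0.5693, -0.0635, 0.1109]
tool_rot: [-3.139, -0.001, 0.242]
contact_force: [-0.5, 4.8, -0.3]
opening: 0.0299
```

```bash
python3 -c "
from h import *
fy()"
```

```text
t 18.4 pos [ 0.5693 -0.0635  0.1109] rot [-1.7987e+02 -3.0000e-02  1.3870e+01] F [-0.48  4.83 -0.31] M [1.34 0.01 0.07] op 0.0299
F in tool [ 0.71 -4.8   0.31] rail-y of TCP mm -199.4
```

Request:
move_arm(deltas=[{"x": 0,"y": 0.0005,"z": 0,"wx": 0,"wy": 0,"wz": 0,"hand": 0},{"x": 0,"y": 0.001,"z": 0,"wx": 0,"wy": 0,"wz": 0,"hand": 0},{"x": 0,"y": 0.001,"z": 0,"wx": 0,"wy": 0,"wz": 0,"hand": 0}])

```text
time: 18.77
tool_pos: [0.5694, -0.0642, 0.1108]
tool_rot: [-3.139, -0.001, 0.242]
contact_force: [-1.0, 6.9, -0.2]
opening: 0.0297
```

```bash
python3 -c "
from h import *
fy()"
```

```text
t 18.77 pos [ 0.5694 -0.0642  0.1108] rot [-1.7983e+02 -3.0000e-02  1.3870e+01] F [-1.04  6.93 -0.21] M [1.61 0.01 0.11] op 0.0297
F in tool [ 0.67 -6.98  0.21] rail-y of TCP mm -200.0
```

Request:
move_arm(deltas=[{"x": 0,"y": 0.0004,"z": 0,"wx": 0,"wy": 0,"wz": 0,"hand": 0},{"x": 0,"y": 0.0006,"z": 0,"wx": 0,"wy": 0,"wz": 0,"hand": 0},{"x": 0,"y": 0.0006,"z": 0,"wx": 0,"wy": 0,"wz": 0,"hand": 0}])

```text
time: 19.15
tool_pos: [0.5694, -0.0642, 0.1108]
tool_rot: [-3.138, -0.0, 0.242]
contact_force: [-1.0, 10.0, -0.2]
opening: 0.0299
```

```bash
python3 -c "
from h import *
fy()"
```

```text
t 19.15 pos [ 0.5694 -0.0642  0.1108] rot [-1.7978e+02 -2.0000e-02  1.3880e+01] F [-1.03  9.97 -0.24] M [1.97 0.02 0.16] op 0.0299
F in tool [ 1.41 -9.92  0.24] rail-y of TCP mm -200.1
```

Request:
move_arm(deltas=[{"x": 0,"y": 0,"z": 0,"wx": 0,"wy": 0,"wz": 0,"hand": 0},{"x": 0,"y": -0.002,"z": 0,"wx": 0,"wy": 0,"wz": 0,"hand": 0},{"x": 0,"y": -0.004,"z": 0,"wx": 0,"wy": 0,"wz": 0,"hand": 0},{"x": 0,"y": -0.0042,"z": 0,"wx": 0,"wy": 0,"wz": 0,"hand": 0},{"x": 0,"y": -0.0042,"z": 0,"wx": 0,"wy": 0,"wz": 0,"hand": 0},{"x": 0,"y": -0.0042,"z": 0,"wx": 0,"wy": 0,"wz": 0,"hand": 0}])

```text
time: 19.9
tool_pos: [0.5687, -0.0627, 0.1107]
tool_rot: [3.141, 0.0, 0.242]
contact_force: [0.2, -0.3, -2.0]
opening: 0.03
```

```bash
python3 -c "
from h import *
fy()"
```

```text
t 19.9 pos [ 0.5687 -0.0627  0.1107] rot [179.99   0.    13.86] F [ 0.18 -0.27 -2.03] M [ 0.05  0.04 -0.04] op 0.03
F in tool [0.11 0.3  2.03] rail-y of TCP mm -198.4
```

Free. Lifting and moving over div3.

Request:
move_arm(deltas=[{"x": 0,"y": 0,"z": -0.012,"wx": 0,"wy": 0,"wz": 0,"hand": 0},{"x": 0,"y": 0,"z": -0.026,"wx": 0,"wy": 0,"wz": 0,"hand": 0},{"x": 0,"y": 0,"z": -0.04,"wx": 0,"wy": 0,"wz": 0,"hand": 0},{"x": 0,"y": -0.01,"z": -0.05,"wx": 0,"wy": 0,"wz": 0,"hand": 0},{"x": 0,"y": -0.045,"z": -0.05,"wx": 0,"wy": 0,"wz": 0,"hand": 0},{"x": 0,"y": -0.08,"z": -0.05,"wx": 0,"wy": 0,"wz": 0,"hand": 0},{"x": 0,"y": -0.102,"z": -0.05,"wx": 0,"wy": 0,"wz": 0,"hand": 0},{"x": 0,"y": -0.102,"z": -0.05,"wx": 0,"wy": 0,"wz": 0,"hand": 0}])

```text
time: 20.9
tool_pos: [0.5437, 0.0384, 0.1612]
tool_rot: [-3.141, -0.0, 0.245]
contact_force: [-0.5, -0.1, -1.9]
opening: 0.0292
```

Request:
move_arm(deltas=[{"x": 0,"y": 0,"z": 0,"wx": 0,"wy": 0,"wz": 0,"hand": 0},{"x": 0,"y": 0,"z": 0,"wx": 0,"wy": 0,"wz": 0,"hand": 0}])

```text
time: 21.15
tool_pos: [0.5444, 0.0358, 0.1608]
tool_rot: [3.141, -0.0, 0.241]
contact_force: [1.2, -0.8, -1.9]
opening: 0.0301
```

Run:
```python
from h import *
fy(); im,p=snap('wrist','w6'); np.savez('pics/w6p.npz',**{k:p[k] for k in('camera_matrix','R','t')}); st()
c=im[60:260,140:400,::-1]; cv2.imwrite('pics/w6c.png',cv2.resize(c,None,fx=3,fy=3,interpolation=cv2.INTER_CUBIC))
```

```text
t 21.15 pos [0.5444 0.0358 0.1608] rot [179.98  -0.    13.82] F [ 1.21 -0.81 -1.89] M [ 0.05 -0.   -0.01] op 0.0301
F in tool [0.98 1.08 1.89] rail-y of TCP mm -97.0
t 21.2 pos [0.5444 0.0358 0.1607] rot [179.99  -0.    13.8 ] F [ 0.53 -0.45 -1.81] M [-0.02  0.01 -0.01] op 0.0295
```

View pics/w6c.png

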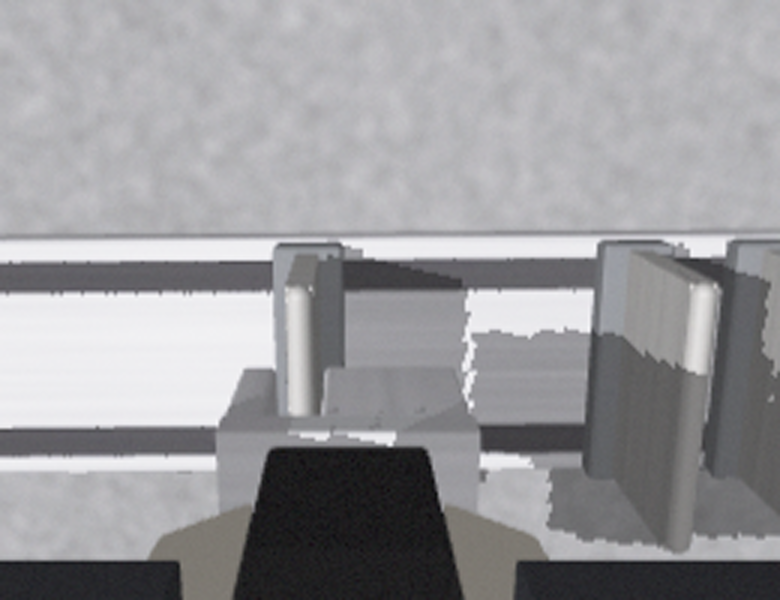

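div3's ridge (286–314) sits relative to the slot just as div2's did, so I'll use the same -1.5 mm shift. Contact is expected at TCP rail-y -159.

Request:
move_arm(deltas=[{"x": 0,"y": -0.0015,"z": 0.006,"wx": 0,"wy": 0,"wz": 0,"hand": 0},{"x": 0,"y": -0.0015,"z": 0.014,"wx": 0,"wy": 0,"wz": 0,"hand": 0},{"x": 0,"y": -0.0015,"z": 0.02,"wx": 0,"wy": 0,"wz": 0,"hand": 0},{"x": 0,"y": -0.0015,"z": 0.024,"wx": 0,"wy": 0,"wz": 0,"hand": 0},{"x": 0,"y": -0.0015,"z": 0.027,"wx": 0,"wy": 0,"wz": 0,"hand": 0},{"x": 0,"y": -0.0015,"z": 0.027,"wx": 0,"wy": 0,"wz": 0,"hand": 0}])

```text
time: 21.95
tool_pos: [0.5438, 0.038, 0.1335]
tool_rot: [3.142, 0.0, 0.242]
contact_force: [0.6, 0.1, -0.8]
opening: 0.0297
```

```bash
python3 -c "
from h import *
fy()"
```

```text
t 21.95 pos [0.5438 0.038  0.1335] rot [1.800e+02 2.000e-02 1.387e+01] F [ 0.59  0.08 -0.82] M [-0.   -0.02 -0.03] op 0.0297
F in tool [0.59 0.06 0.82] rail-y of TCP mm -94.7
```

Request:
move_arm(deltas=[{"x": 0,"y": 0,"z": 0.006,"wx": 0,"wy": 0,"wz": 0,"hand": 0},{"x": 0,"y": 0,"z": 0.012,"wx": 0,"wy": 0,"wz": 0,"hand": 0},{"x": 0,"y": 0,"z": 0.018,"wx": 0,"wy": 0,"wz": 0,"hand": 0},{"x": 0,"y": 0,"z": 0.023,"wx": 0,"wy": 0,"wz": 0,"hand": 0},{"x": 0,"y": 0,"z": 0.023,"wx": 0,"wy": 0,"wz": 0,"hand": 0}])

```text
time: 22.58
tool_pos: [0.5435, 0.038, 0.1101]
tool_rot: [-3.141, 0.001, 0.242]
contact_force: [0.4, -0.1, -2.0]
opening: 0.0298
```

Request:
move_arm(deltas=[{"x": 0,"y": 0.001,"z": 0,"wx": 0,"wy": 0,"wz": 0,"hand": 0},{"x": 0,"y": 0.002,"z": 0,"wx": 0,"wy": 0,"wz": 0,"hand": 0},{"x": 0,"y": 0.004,"z": 0,"wx": 0,"wy": 0,"wz": 0,"hand": 0},{"x": 0,"y": 0.007,"z": 0,"wx": 0,"wy": 0,"wz": 0,"hand": 0},{"x": 0,"y": 0.01,"z": 0,"wx": 0,"wy": 0,"wz": 0,"hand": 0},{"x": 0,"y": 0.014,"z": 0,"wx": 0,"wy": 0,"wz": 0,"hand": 0},{"x": 0,"y": 0.018,"z": 0,"wx": 0,"wy": 0,"wz": 0,"hand": 0},{"x": 0,"y": 0.022,"z": 0,"wx": 0,"wy": 0,"wz": 0,"hand": 0}])

```text
time: 23.58
tool_pos: [0.549, 0.0179, 0.1109]
tool_rot: [-3.139, -0.001, 0.242]
contact_force: [0.0, 6.1, -0.4]
opening: 0.0298
```

Request:
move_arm(deltas=[{"x": 0,"y": 0.003,"z": 0,"wx": 0,"wy": 0,"wz": 0,"hand": 0},{"x": 0,"y": 0.006,"z": 0,"wx": 0,"wy": 0,"wz": 0,"hand": 0},{"x": 0,"y": 0.009,"z": 0,"wx": 0,"wy": 0,"wz": 0,"hand": 0},{"x": 0,"y": 0.012,"z": 0,"wx": 0,"wy": 0,"wz": 0,"hand": 0},{"x": 0,"y": 0.015,"z": 0,"wx": 0,"wy": 0,"wz": 0,"hand": 0},{"x": 0,"y": 0.018,"z": 0,"wx": 0,"wy": 0,"wz": 0,"hand": 0},{"x": 0,"y": 0.021,"z": 0,"wx": 0,"wy": 0,"wz": 0,"hand": 0},{"x": 0,"y": 0.023,"z": 0,"wx": 0,"wy": 0,"wz": 0,"hand": 0}])

```text
time: 24.58
tool_pos: [0.5547, -0.0044, 0.1109]
tool_rot: [-3.139, -0.001, 0.242]
contact_force: [-0.2, 6.6, -1.5]
opening: 0.0296
```

```bash
python3 -c "
from h import *
fy()"
```

```text
t 24.57 pos [ 0.5547 -0.0044  0.1109] rot [-1.7987e+02 -4.0000e-02  1.3860e+01] F [-0.16  6.62 -1.45] M [ 1.37 -0.02  0.11] op 0.0296
F in tool [ 1.44 -6.46  1.45] rail-y of TCP mm -138.5
```

Request:
move_arm(deltas=[{"x": 0,"y": 0.003,"z": 0,"wx": 0,"wy": 0,"wz": 0,"hand": 0},{"x": 0,"y": 0.006,"z": 0,"wx": 0,"wy": 0,"wz": 0,"hand": 0},{"x": 0,"y": 0.009,"z": 0,"wx": 0,"wy": 0,"wz": 0,"hand": 0},{"x": 0,"y": 0.012,"z": 0,"wx": 0,"wy": 0,"wz": 0,"hand": 0},{"x": 0,"y": 0.014,"z": 0,"wx": 0,"wy": 0,"wz": 0,"hand": 0},{"x": 0,"y": 0.016,"z": 0,"wx": 0,"wy": 0,"wz": 0,"hand": 0},{"x": 0,"y": 0.0175,"z": 0,"wx": 0,"wy": 0,"wz": 0,"hand": 0},{"x": 0,"y": 0.0175,"z": 0,"wx": 0,"wy": 0,"wz": 0,"hand": 0}])

```text
time: 25.58
tool_pos: [0.559, -0.0215, 0.1109]
tool_rot: [-3.14, -0.001, 0.242]
contact_force: [0.0, 5.9, -1.3]
opening: 0.0298
```

```bash
python3 -c "
from h import *
fy()"
```

```text
t 25.57 pos [ 0.559  -0.0215  0.1109] rot [-1.7989e+02 -5.0000e-02  1.3860e+01] F [ 0.01  5.93 -1.32] M [ 1.28 -0.08  0.05] op 0.0298
F in tool [ 1.45 -5.75  1.32] rail-y of TCP mm -156.1
```

Request:
move_arm(deltas=[{"x": 0,"y": 0.0007,"z": 0,"wx": 0,"wy": 0,"wz": 0,"hand": 0},{"x": 0,"y": 0.0014,"z": 0,"wx": 0,"wy": 0,"wz": 0,"hand": 0},{"x": 0,"y": 0.002,"z": 0,"wx": 0,"wy": 0,"wz": 0,"hand": 0},{"x": 0,"y": 0.0023,"z": 0,"wx": 0,"wy": 0,"wz": 0,"hand": 0},{"x": 0,"y": 0.0023,"z": 0,"wx": 0,"wy": 0,"wz": 0,"hand": 0}])

```text
time: 26.2
tool_pos: [0.5595, -0.0235, 0.1108]
tool_rot: [-3.139, -0.001, 0.242]
contact_force: [0.1, 6.7, -1.1]
opening: 0.0297
```

```bash
python3 -c "
from h import *
fy()"
```

```text
t 26.2 pos [ 0.5595 -0.0235  0.1108] rot [-1.7988e+02 -5.0000e-02  1.3860e+01] F [ 0.11  6.69 -1.08] M [ 1.36 -0.12  0.1 ] op 0.0297
F in tool [ 1.73 -6.46  1.08] rail-y of TCP mm -158.2
```

Request:
move_arm(deltas=[{"x": 0,"y": 0.0005,"z": 0,"wx": 0,"wy": 0,"wz": 0,"hand": 0},{"x": 0,"y": 0.001,"z": 0,"wx": 0,"wy": 0,"wz": 0,"hand": 0},{"x": 0,"y": 0.0013,"z": 0,"wx": 0,"wy": 0,"wz": 0,"hand": 0},{"x": 0,"y": 0.0013,"z": 0,"wx": 0,"wy": 0,"wz": 0,"hand": 0}])

```text
time: 26.7
tool_pos: [0.5597, -0.0243, 0.1108]
tool_rot: [-3.139, -0.001, 0.242]
contact_force: [0.3, 8.0, -0.2]
opening: 0.03
```

```bash
python3 -c "
from h import *
fy()"
```

```text
t 26.7 pos [ 0.5597 -0.0243  0.1108] rot [-1.7983e+02 -5.0000e-02  1.3870e+01] F [ 0.25  8.03 -0.23] M [ 1.69 -0.02  0.11] op 0.03
F in tool [ 2.19 -7.73  0.23] rail-y of TCP mm -159.0
```

Contact is starting; +0.5 mm to bear firmly, as with div2.

Request:
move_arm(deltas=[{"x": 0,"y": 0.0003,"z": 0,"wx": 0,"wy": 0,"wz": 0,"hand": 0},{"x": 0,"y": 0.0005,"z": 0,"wx": 0,"wy": 0,"wz": 0,"hand": 0},{"x": 0,"y": 0.0005,"z": 0,"wx": 0,"wy": 0,"wz": 0,"hand": 0}])

```text
time: 27.08
tool_pos: [0.5597, -0.0244, 0.1108]
tool_rot: [-3.138, -0.001, 0.242]
contact_force: [0.3, 9.5, -0.9]
opening: 0.0301
```

```bash
python3 -c "
from h import *
fy()"
```

```text
t 27.07 pos [ 0.5597 -0.0244  0.1108] rot [-1.7979e+02 -4.0000e-02  1.3870e+01] F [ 0.26  9.51 -0.89] M [ 2.03 -0.01  0.13] op 0.0301
F in tool [ 2.55 -9.17  0.89] rail-y of TCP mm -159.0
```

Request:
move_arm(deltas=[{"x": 0,"y": 0.0002,"z": 0,"wx": 0,"wy": 0,"wz": 0,"hand": 0},{"x": 0,"y": -0.002,"z": 0,"wx": 0,"wy": 0,"wz": 0,"hand": 0},{"x": 0,"y": -0.004,"z": 0,"wx": 0,"wy": 0,"wz": 0,"hand": 0},{"x": 0,"y": -0.0042,"z": 0,"wx": 0,"wy": 0,"wz": 0,"hand": 0},{"x": 0,"y": -0.0042,"z": 0,"wx": 0,"wy": 0,"wz": 0,"hand": 0},{"x": 0,"y": -0.0042,"z": 0,"wx": 0,"wy": 0,"wz": 0,"hand": 0}])

```text
time: 27.82
tool_pos: [0.5588, -0.0228, 0.1107]
tool_rot: [3.141, 0.0, 0.242]
contact_force: [0.9, -0.6, -2.3]
opening: 0.03
```

```bash
python3 -c "
from h import *
fy()"
```

```text
t 27.82 pos [ 0.5588 -0.0228  0.1107] rot [179.99   0.    13.85] F [ 0.86 -0.59 -2.32] M [ 0.02  0.03 -0.03] op 0.03
F in tool [0.69 0.78 2.32] rail-y of TCP mm -157.3
```

Request:
move_arm(deltas=[{"x": 0,"y": 0,"z": -0.012,"wx": 0,"wy": 0,"wz": 0,"hand": 0},{"x": 0,"y": 0,"z": -0.026,"wx": 0,"wy": 0,"wz": 0,"hand": 0},{"x": 0,"y": 0,"z": -0.04,"wx": 0,"wy": 0,"wz": 0,"hand": 0},{"x": 0,"y": -0.01,"z": -0.05,"wx": 0,"wy": 0,"wz": 0,"hand": 0},{"x": -0.004,"y": -0.05,"z": -0.05,"wx": 0,"wy": 0,"wz": 0,"hand": 0},{"x": -0.008,"y": -0.1,"z": -0.05,"wx": 0,"wy": 0,"wz": 0,"hand": 0},{"x": -0.012,"y": -0.15,"z": -0.05,"wx": 0,"wy": 0,"wz": 0,"hand": 0},{"x": -0.016,"y": -0.2,"z": -0.05,"wx": 0,"wy": 0,"wz": 0,"hand": 0}])

```text
time: 28.82
tool_pos: [0.4944, 0.1697, 0.1613]
tool_rot: [-3.141, -0.001, 0.242]
contact_force: [1.2, 0.4, -1.5]
opening: 0.0297
```

```bash
python3 -c "
from h import *
st(); go(.454,.3055,.16,14)"
```

```text
t 28.82 pos [0.4944 0.1697 0.1613] rot [-1.7999e+02 -3.0000e-02  1.3870e+01] F [ 1.19  0.45 -1.53] M [ 0.04 -0.03 -0.06] op 0.0297
delta mm [  -6.7 -141.5    1.3] rot deg [-0.01 -0.03 -0.13]
```

Request:
move_arm(deltas=[{"x": -0.003,"y": -0.05,"z": 0,"wx": 0,"wy": 0,"wz": 0,"hand": 0},{"x": -0.006,"y": -0.1,"z": 0.005,"wx": 0,"wy": 0,"wz": 0,"hand": 0},{"x": -0.007,"y": -0.138,"z": 0.02,"wx": 0,"wy": 0,"wz": 0,"hand": 0},{"x": -0.007,"y": -0.138,"z": 0.045,"wx": 0,"wy": 0,"wz": 0,"hand": 0},{"x": -0.007,"y": -0.138,"z": 0.07,"wx": 0,"wy": 0,"wz": 0,"hand": 0},{"x": -0.007,"y": -0.138,"z": 0.085,"wx": 0,"wy": 0,"wz": 0,"hand": 0},{"x": -0.007,"y": -0.138,"z": 0.094,"wx": 0,"wy": 0,"wz": 0,"hand": 0},{"x": -0.007,"y": -0.138,"z": 0.094,"wx": 0,"wy": 0,"wz": 0,"hand": 0}])

```text
time: 29.82
tool_pos: [0.4554, 0.3, 0.0666]
tool_rot: [3.141, 0.0, 0.242]
contact_force: [0.2, -0.8, -2.0]
opening: 0.0294
```

```bash
python3 -c "
from h import *
st(); go(.454,.3055,.0586,14)"
```

```text
t 29.82 pos [0.4554 0.3    0.0666] rot [1.7999e+02 3.0000e-02 1.3860e+01] F [ 0.19 -0.75 -2.02] M [-0.02 -0.01 -0.05] op 0.0294
delta mm [-0.1 -5.7  8. ] rot deg [ 0.01  0.03 -0.14]
```

Set down gently, watching the force.

Request:
move_arm(deltas=[{"x": 0,"y": -0.005,"z": 0.003,"wx": 0,"wy": 0,"wz": 0,"hand": 0},{"x": 0,"y": -0.005,"z": 0.006,"wx": 0,"wy": 0,"wz": 0,"hand": 0},{"x": 0,"y": -0.005,"z": 0.0075,"wx": 0,"wy": 0,"wz": 0,"hand": 0},{"x": 0,"y": -0.005,"z": 0.0082,"wx": 0,"wy": 0,"wz": 0,"hand": 0},{"x": 0,"y": -0.005,"z": 0.0082,"wx": 0,"wy": 0,"wz": 0,"hand": 0}])

```text
time: 30.45
tool_pos: [0.4544, 0.3049, 0.0586]
tool_rot: [3.142, -0.0, 0.242]
contact_force: [0.6, -0.0, -1.8]
opening: 0.0298
```

```bash
python3 -c "
from h import *
st()"
```

```text
t 30.45 pos [0.4544 0.3049 0.0586] rot [ 1.800e+02 -1.000e-02  1.386e+01] F [ 0.63 -0.05 -1.75] M [-0.    0.03 -0.01] op 0.0298
```

Request:
move_arm(deltas=[{"x": 0,"y": 0,"z": 0.0005,"wx": 0,"wy": 0,"wz": 0,"hand": 0},{"x": 0,"y": 0,"z": 0.0008,"wx": 0,"wy": 0,"wz": 0,"hand": 0},{"x": 0,"y": 0,"z": 0.0008,"wx": 0,"wy": 0,"wz": 0,"hand": 0}])

```text
time: 30.82
tool_pos: [0.4544, 0.3049, 0.0585]
tool_rot: [3.142, -0.001, 0.242]
contact_force: [-1.3, -1.6, 6.5]
opening: 0.0297
```

```bash
python3 -c "
from h import *
st()"
```

```text
t 30.82 pos [0.4544 0.3049 0.0585] rot [ 1.800e+02 -4.000e-02  1.387e+01] F [-1.34 -1.64  6.53] M [-0.2   0.47  0.01] op 0.0297
```

It is on the mat. Release, then rise.

Request:
move_arm(deltas=[{"x": 0,"y": 0,"z": -0.0007,"wx": 0,"wy": 0,"wz": 0,"hand": 0},{"x": 0,"y": 0,"z": -0.0007,"wx": 0,"wy": 0,"wz": 0,"hand": 0.4},{"x": 0,"y": 0,"z": -0.0007,"wx": 0,"wy": 0,"wz": 0,"hand": 1},{"x": 0,"y": 0,"z": -0.0007,"wx": 0,"wy": 0,"wz": 0,"hand": 1},{"x": 0,"y": 0,"z": -0.0007,"wx": 0,"wy": 0,"wz": 0,"hand": 1},{"x": 0,"y": 0,"z": -0.0007,"wx": 0,"wy": 0,"wz": 0,"hand": 1},{"x": 0,"y": 0,"z": -0.0007,"wx": 0,"wy": 0,"wz": 0,"hand": 1}])

```text
time: 31.7
tool_pos: [0.4543, 0.3049, 0.0584]
tool_rot: [3.141, -0.0, 0.242]
contact_force: [1.1, -0.1, -0.3]
opening: 0.0821
```

Request:
move_arm(deltas=[{"x": 0,"y": 0,"z": -0.02,"wx": 0,"wy": 0,"wz": 0,"hand": 1},{"x": 0,"y": 0,"z": -0.05,"wx": 0,"wy": 0,"wz": 0,"hand": 1},{"x": 0,"y": 0,"z": -0.1,"wx": 0,"wy": 0,"wz": 0,"hand": 1},{"x": 0,"y": 0.03,"z": -0.15,"wx": 0,"wy": 0,"wz": 0,"hand": 1},{"x": 0.01,"y": 0.08,"z": -0.19,"wx": 0,"wy": 0,"wz": 0,"hand": 1},{"x": 0.02,"y": 0.13,"z": -0.19,"wx": 0,"wy": 0,"wz": 0,"hand": 1},{"x": 0.03,"y": 0.18,"z": -0.19,"wx": 0,"wy": 0,"wz": 0,"hand": 1},{"x": 0.035,"y": 0.2,"z": -0.19,"wx": 0,"wy": 0,"wz": 0,"hand": 1}])

```text
time: 32.7
tool_pos: [0.537, 0.1168, 0.2484]
tool_rot: [3.141, -0.0, 0.239]
contact_force: [-0.1, 1.2, 1.0]
opening: 0.0917
```

Request:
move_arm(deltas=[{"x": 0.01,"y": 0.02,"z": 0,"wx": 0,"wy": 0,"wz": 0,"hand": 1},{"x": 0.02,"y": 0.04,"z": 0,"wx": 0,"wy": 0,"wz": 0,"hand": 1},{"x": 0.02,"y": 0.04,"z": 0,"wx": 0,"wy": 0,"wz": 0,"hand": 1},{"x": 0.02,"y": 0.04,"z": 0,"wx": 0,"wy": 0,"wz": 0,"hand": 1}])

```text
time: 33.2
tool_pos: [0.565, 0.0857, 0.2482]
tool_rot: [-3.141, 0.001, 0.243]
contact_force: [0.5, 0.7, -0.5]
opening: 0.0921
```

Run:
```python
from h import *
st(); im,p=snap('wrist','w7'); np.savez('pics/w7p.npz',**{k:p[k] for k in('camera_matrix','R','t')}); snap('scene','scene7'); snap('top','top7')
c=im[80:260,:,::-1]; a=cv2.resize(c,(800,281),interpolation=cv2.INTER_CUBIC)
s=np.load('pics/scene7.npy')[120:310,190:410,::-1]; t=np.load('pics/top7.npy')[90:280,100:400,::-1]
cv2.imwrite('pics/fin.png',np.vstack([a,np.hstack([cv2.resize(s,(350,302)),cv2.resize(t,(450,302))])]))
```

```text
t 33.2 pos [0.565  0.0857 0.2482] rot [-1.7998e+02  3.0000e-02  1.3900e+01] F [ 0.46  0.68 -0.45] M [-0.   -0.01  0.  ] op 0.0921
```

View pics/fin.png

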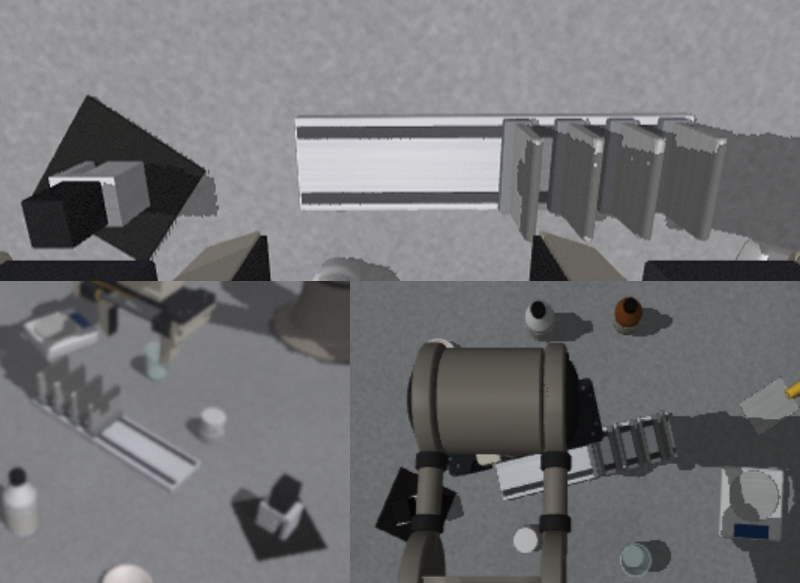

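The final montage shows four evenly spaced plates (near ends at panel x ≈ 530, 587, 644, 701), bystanders in place and the spacer on its mat. I'll check the gaps, the spacer's tilt and position by numbers.

Run:
```python
from h import *
q=np.load('pics/w7p.npz'); k=512/800
P=[ray(q,(x*k,80+y*k),.084) for x,y in [(530,237),(588,237),(645,237),(701,237)]]
print('gaps',[np.linalg.norm(P[i]-P[i+1]).round(4) for i in range(3)])
# spacer silhouette: predicted upright hull vs. seen
th=np.radians(14); Rz=np.array([[np.cos(th),-np.sin(th),0],[np.sin(th),np.cos(th),0],[0,0,1]])
box=lambda X,Y,z0,z1:[Rz@[sx*X,sy*Y,z]+[.4544,.3049,.004] for sx in(-1,1) for sy in(-1,1) for z in(z0,z1)]
for n,p in (('w7',q),('scene7',viewer.camera_params('scene'))):
    im=np.load(f'pics/{n}.npy').astype(float).mean(2)
    for nm,B in (('grip',box(.018,.015,.046,.09)),('legs',box(.02,.0245,0,.046))):
        h=np.array([proj(p,b) for b in B]); print(n,nm,'pred bbox',h.min(0).round(1),h.max(0).round(1))
        x0,y0=(h.min(0)-8).astype(int).clip(0);x1,y1=(h.max(0)+8).astype(int)
        S=im[y0:y1,x0:x1]
        if nm=='legs':
            m=(S>90).astype(np.uint8); H=cv2.convexHull(h.astype(np.float32)); 
            ys,xs=np.nonzero(m); ins=[cv2.pointPolygonTest(H,(float(a+x0),float(b+y0)),True)>-4 for a,b in zip(xs,ys)]
            ins=np.array(ins); print('  bright near hull bbox',xs[ins].min()+x0,ys[ins].min()+y0,xs[ins].max()+x0,ys[ins].max()+y0)
    if n=='scene7':
        c=np.array([proj(p,b) for b in box(.018,.015,.09,.09)]).mean(0); print('pred grip top centre',c)
        sub=im[225:310,330:400]; 
        for r in range(0,85,4): print(225+r,' '.join('%3d'%v for v in sub[r,::3]))
```

```text
gaps [np.float64(0.0409), np.float64(0.0402), np.float64(0.0395)]
w7 grip pred bbox [ 13.2 196.3] [ 71.2 240.9]
w7 legs pred bbox [ 31.9 183.9] [ 97.3 226.2]
  bright near hull bbox 31 184 95 230
scene7 grip pred bbox [357.  239.7] [380.1 267.9]
scene7 legs pred bbox [349.9 249.7] [380.3 282.9]
  bright near hull bbox 352 246 384 282
pred grip top centre [370.22314991 247.54243995]
225 129 128 129 128 127 130 127 128 129 131 131 132 130 129 132 132 130 130 130 131 131 131 128 131
229 130 130 130 129 131 129 128 131 131 131 130 130 131 130 130 129 131 128 128 130 131 129 128 128
233 132 132 131 131 131 134 131 130 127 130 131 130 131 130 129 128 129 130 130 128 127 126 130 131
237 133 134 128 130 127 128 128 130 133 132 131 129 133 131 131 133 131 130 128 129 132 127 130 130
241 131 130 132 130 131 132 130 127 128 127 130 131 122  91 122 130 128 128 130 128 130 131 129 128
245 132 132 129 131 132 131 131 133 131 128 129 113  50  41  43  66 112 126 129 129 128 131 130 125
249 130 133 132 133 120 128 131 130 131 131 112  47  40  39  43  42  62 130 128 131 127 130 128 129
253 129 134 131
[... 784 characters left out ...]

285 131 126 128 130 128 115  41  35  39  36  36  39  39  38  32  37  36  38  37  36  34  53 123 129
289 127 127 129 128 130 130  90  37  37  36  35  37  32  39  41  35  41  45  60  79  88 113 125 126
293 131 131 131 129 128 130 127  52  40  40  52  61  78  94 116 122 128 127 129 131 129 130 130 126
297 130 131 131 130 128 128 126 124 120 124 132 129 126 129 129 128 127 127 125 127 129 130 131 127
301 130 128 127 130 131 133 128 128 129 128 131 132 129 125 130 132 127 132 129 129 130 127 128 128
305 133 132 129 125 129 134 129 128 134 133 129 130 131 130 131 133 134 132 130 135 124 124 128 127
309 132 125 130 133 131 130 129 131 130 132 130 127 129 128 133 132 128 130 130 126 127 129 126 129
```

```bash
python3 -c "
from h import *
st(); print(robot.hand_in())"
```

```text
t 33.35 pos [0.5649 0.0859 0.2485] rot [-180.      0.     13.93] F [ 0.1  -0.68 -0.48] M [0.   0.   0.01] op 0.0921
the job is handed in; nothing more can be done
None
```

I set div1, div2 and div3 in order with the held spacer, stood it back on its mat and handed the job in at 33 s. No verdict was reported.

**Drawing back:** each divider dragged at about 6 N. I stopped when the force rose to 9–10 N as the thick leg bore on the plate before it. I then eased the spacer free before lifting it.

**Gaps:** the tool positions at the three contacts were 41.1 mm apart. A rough reading of the final wrist picture gave 40.9 mm (div2–div3), 40.2 mm (div1–div2) and 39.5 mm (stop–div1). The 39.5 mm disagrees most with 41 mm, though it still lies within the ±2 mm. It was picked near the picture's edge, where readings are least reliable; an earlier picture gave 40.6 mm for the same gap.

**Spacer:** it stands released about 2 mm from the mat centre I measured. Its outline in the final pictures matches an upright block to within a few pixels.

**Bystanders:** none looked displaced in the final pictures, though I only checked that by eye. The arm is clear of everything and senses no contact.

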